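Fit a grinding stone in a collet and tighten the nut

ROBOT

A 7-joint arm with a two-finger parallel gripper is mounted at the origin on a cart in front of the work surface, level with it; the furniture and walls round the work are solid. World frame = base frame: x ahead of the robot, y to its left, z up, the work surface at z = 0. Lengths are in m, angles in rad, forces in N, time in s.
With the tool pointing down it reaches from about 0.425 to 0.875 m from the base axis. Payload 4.7 kg.
Tool frame: the origin (TCP) lies between the finger pads; the fingertips stand 8 mm ahead of it and the grasp point (between the pads) lies 11 mm behind it; z points along the fingers, y is the direction in which the jaws open and shut (so a half turn about z gives the same grasp; the last joint's range is limited). The gripper opens to 87 mm and grips with 3 to 60 N. Pads are 19 mm wide; open, the fingers measure 117 mm over their backs; the gripper's body (75 mm by 190 mm) begins 51 mm behind the grasp point.
Start: joints at [-1.123, 0.321, -0.07, 1.45, 0.023, 1.371, -0.057], TCP at [0.273, 0.59, 0.202] pointing down, gripper open.
Joint ranges: [-2.86, 2.86], [-0.3, 2.09], [-1.38, 1.24], [0.06, 2.45], [-1.56, 4.7], [0.09, 2.05], [-2.69, 2.69]. Speed limits (rad/s): [2.57, 2.57, 3.14, 3.14, 3.14, 3.14, 3.14].

INTERFACE

Orientations are given as a rotation vector (axis times angle).
In Python, from bench import ctrl, optics, ticket gives the robot as it stands.
- The arm moves only by the tool play_rows, never from a script. Its argument "motion" is a list of rows, each a list of 5 numbers: the closure, from 0 (fully open) to 1 (shut), then the shift along the tool's x, y, z in cm, then the turn about the tool's z in rad. In form: [[jaw, tx, ty, tz, spin], ...]. A call has 1 to 20 rows; each row shifts and turns the commanded pose from where the row before left it, along the tool's axes as they then stand; what a row does not reach is not made up. A row lasts 1/8 s, in which the tool goes at most 62.5 mm and 10.7 degrees, less where a joint would pass 70% of its speed; a pose out of reach is approached as far as the arm can. A call is refused whole if a number of a shift passes 6.25 or a number of a turn 0.188, either way. A call with a gripper value outside its range is refused whole. The fingers move at their own pace and stop on an object; "force" is the grip in N (left out, the last holds). Time passes only in rows, so rows that do not move let the fingers close. It gives the time, the measured TCP pose, the force and the opening at its end, in the units of the state.
- ctrl.get_state(): the state, without advancing time (a new reading comes with each control period).
- optics.get_image(name): name is "scene" or "top" or "wrist"; returns the picture (384x512x3 uint8, red, green, blue); there is no depth.
- optics.calibration(name): a dict with "K" (3x3 intrinsics, pixels), "pose" (4x4, takes a point from camera to world coordinates); the wrist camera has in their place "hand_eye" (4x4, takes a point from camera to tool coordinates, whose origin is the TCP and whose axes are the flange's). Camera axes: x right, y down, z forward; pixel columns grow to the right and rows downward; lengths in m; the calibration is good to about 2 mm. A picture is of the moment at which its call begins: read the wrist's pose just before it. calibration takes no time and is no camera call.
- ticket.close_job(): hands the job in, once; it reports no verdict.
The state is a dict: "time": time; "joint_positions": joint angles; "qd": joint speeds; "joint_torque": joint torques, N m; "position": TCP position; "tool_rot": TCP orientation; "ft_force": force on the tool from outside, world axes, zero at the start; "torque": the same for the moment, N m; "grip_width": opening from 0.0 (shut) to 1.0 (fully open).
Only numpy, scipy, OpenCV 4.12 (cv2) and the standard library are available. Lean on these libraries where they do the work, as an engineer would, in place of code of your own. Each camera call takes 0.05 s, during which the arm holds its last target.

TASK

Take the brick-red cylindrical grinding stone out of the wooden rack, set its shank gently into the collet of the upright spindle until it sits fully home, then turn the hex nut clockwise until the collet grips the shank firmly; stop as soon as it is properly tight and do not overtighten it. Leave the stone standing there, and leave the other two stones in the rack and the loose block battery on the worktop alone.

Things in the scene. Friction and masses are not known exactly. Their poses are not given: they have to be found in the camera images.
- stone_red: mounted grinding stone: brick-red cylinder head 14 mm in diameter and 22 mm long on a steel shank 8 mm in diameter and 38 mm long, 60 mm in all, about 70 g. Origin at the rounded free end of the shank, z along the shank towards the head (head from 38 to 60 mm). Starts upright in a hole of the rack, its shank end 6 mm above the worktop; grasp it by the upper part of the head
- stone_green: another mounted stone of the same length, with a green tapered head 16 mm wide; stays in the rack. Origin at the end of its shank
- stone_white: another mounted stone of about the same length, with a white ball head 18 mm wide; stays in the rack. Origin at the end of its shank
- rack: wooden rack fixed to the worktop, 50 mm (its x) by 130 mm (its y) by 30 mm high, three holes 24 mm deep in a row along its y at -42, 0 and +42 mm, with one stone in each; which is where varies. Origin under its centre; fingers go best before and behind the row, that is, closing along the rack's x
- spindle: upright spindle fixed to the worktop: dark square foot 90 mm wide and 12 mm high, green round housing 68 mm wide up to 48 mm, a neck 28 mm wide up to 54 mm, on top the collet with its steel hex nut. Origin under its centre on the worktop, z up along the collet axis
- mouth (a point): centre of the collet's mouth, on the collet axis, 88 mm above the worktop. The brass mouth ring flares from 13 mm to 19 mm wide at the top and stands 3 mm above the nut. Below it the bore between the open jaws is 9.4 to 14 mm wide at the start, depending on how far open the nut happens to be
- nut: the collet's steel hex nut, 44 mm across flats, 51 mm over corners, from 62 to 86 mm above the worktop. Origin on the collet axis at the worktop, x axis square to a flat (flats every 60 degrees); turns with the nut. Clockwise from above tightens. It stays where it is left and may be let go and taken again. How far open it starts cannot be told from its angle: the jaws meet the shank after 0.2 to 1.1 rad
- collet_core: the fixed part of the collet: mouth ring and seat, origin at the spindle's foot; a stone pressed on it with over 30 N damages it. TORQUE on the nut: running free about 0.4 N m; once the jaws bite it rises by about 0.4 N m a rad. Properly tight: 0.2 to 0.28 N m above free running (22 to 31 N on each jaw). Overtight, damaged: 0.31 N m above (35 N on a jaw). Compare readings taken alike, all in motion or all after a stop
- seat (a point): centre of the seat, the flat floor of the collet bore, 56 mm above the worktop, on the collet axis; its z is up. Fully home, the shank's end rests on it and the stone's head stands from 94 to 116 mm above the worktop, 8 mm clear of the nut
- jaw1: one of the three steel jaws inside the collet, hidden under the mouth ring, 120 degrees apart; origin on the collet axis at the worktop, its x axis points from the collet axis outward to this jaw. Its grip pad slides inward 3 mm for each rad that the nut is turned clockwise (this frame stays fixed)
- jaw2: one of the three steel jaws inside the collet, hidden under the mouth ring, 120 degrees apart; origin on the collet axis at the worktop, its x axis points from the collet axis outward to this jaw. Its grip pad slides inward 3 mm for each rad that the nut is turned clockwise (this frame stays fixed)
- jaw3: one of the three steel jaws inside the collet, hidden under the mouth ring, 120 degrees apart; origin on the collet axis at the worktop, its x axis points from the collet axis outward to this jaw. Its grip pad slides inward 3 mm for each rad that the nut is turned clockwise (this frame stays fixed)
- battery_9v: loose block battery lying on the worktop, 49 x 27 x 18 mm, origin under the middle; a bystander
Things that resemble listed ones, but are neither listed nor needed, are in the scene too. Of the things that look like the spindle, the largest one is meant.

How it is judged:
By the outcome, as a careful person would: the job done as asked, in the order asked, and still so for the second after the job is handed in, with the robot touching nothing.
It also fails if it takes over 61 s, if anything falls off the work surface, if the arm or the gripper's body presses on something with over 40 N, if the wrist force passes 120 N, or if a joint passes its speed limit or range.

## Working session

There is one attempt and no reset: what is moved stays moved. The work goes in short steps, Python scripts to look and compute and a tool call to move; the robot and the scene stay as the last step left them, time stands still between calls to the robot, and variables do not carry over. Pictures are saved under pics/ and viewed, and the job is handed in when it is done.

Besides the shell and the picture viewer there is one more tool, called after "Emit:" in YAML: its name, and indented under it one key for each argument. play_rows: Moves the arm, as the interface text tells. Its arguments: {"type":"object","properties":{"motion":{"type":"array"},"force":{"type":"number"}},"required":["motion"]}

```bash
ls; mkdir -p pics; cat > h.py <<'E'
import numpy as np,cv2
from bench import ctrl,optics,ticket
from scipy.spatial.transform import Rotation as R
def st():
    s=ctrl.get_state();print({k:np.round(v,4).tolist() for k,v in s.items() if k in('time','joint_positions','position','tool_rot','ft_force','torque','grip_width')});return s
def img(n,f=None):
    s=ctrl.get_state();im=optics.get_image(n);c=optics.calibration(n)
    if 'pose' in c:P=np.array(c['pose'])
    else:
        T=np.eye(4);T[:3,:3]=R.from_rotvec(s['tool_rot']).as_matrix();T[:3,3]=s['position'];P=T@np.array(c['hand_eye'])
    if f:
        cv2.imwrite('pics/'+f+'.png',im[:,:,::-1]);np.savez('pics/'+f+'.npz',im=im,K=np.array(c['K']),P=P)
    return im,np.array(c['K']),P
def ray(K,P,u,v,z):
    d=P[:3,:3]@np.linalg.solve(K,[u,v,1]);o=P[:3,3];return o+d*(z-o[2])/d[2]
def proj(K,P,X):
    p=np.linalg.inv(P)@np.append(X,1);q=K@p[:3];return q[:2]/q[2]
def load(f):
    d=np.load('pics/'+f+'.npz');return d['im'],d['K'],d['P']
E
python3 - <<'E'
from h import *
st()
for n in('scene','top','wrist'):
    im,K,P=img(n,n+'0');print(n,K.round(1).tolist(),P.round(3).tolist())
print(np.round(optics.calibration('wrist')['hand_eye'],4).tolist())
E
```

```text
pics
{'time': 0.0, 'joint_positions': [-1.1229, 0.3218, -0.0701, 1.4517, 0.0226, 1.3708, -0.0569], 'position': [0.273, 0.5892, 0.2005], 'tool_rot': [-0.676, -3.0677, 0.0029], 'ft_force': [0.0227, -0.3343, -0.511], 'torque': [0.0182, -0.0366, 0.0167], 'grip_width': 0.9997}
scene [[481.5, 0.0, 261.3], [0.0, 481.5, 186.3], [0.0, 0.0, 1.0]] [[0.854, -0.254, 0.454, -0.065], [-0.52, -0.404, 0.752, -0.948], [-0.008, -0.879, -0.478, 0.678], [0.0, 0.0, 0.0, 1.0]]
top [[463.8, 0.0, 252.6], [0.0, 463.8, 183.6], [0.0, 0.0, 1.0]] [[-0.009, -0.989, 0.148, 0.352], [-1.0, 0.008, -0.009, 0.011], [0.008, -0.148, -0.989, 1.184], [0.0, 0.0, 0.0, 1.0]]
wrist [[330.2, 0.0, 258.6], [0.0, 330.2, 193.8], [0.0, 0.0, 1.0]] [[0.421, 0.878, 0.23, 0.211], [0.907, -0.407, -0.107, 0.618], [-0.001, 0.254, -0.967, 0.384], [0.0, 0.0, 0.0, 1.0]]
[[-0.0003, -0.9673, -0.2536, 0.0686], [1.0, -0.0006, 0.0008, -0.0004], [-0.0009, -0.2536, 0.9673, -0.1836], [0.0, 0.0, 0.0, 1.0]]
```

View pics/scene0.png

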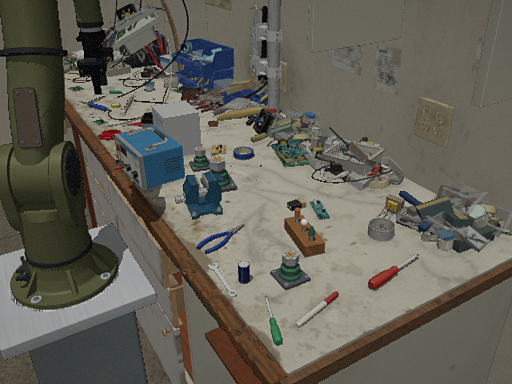

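View pics/top0.png

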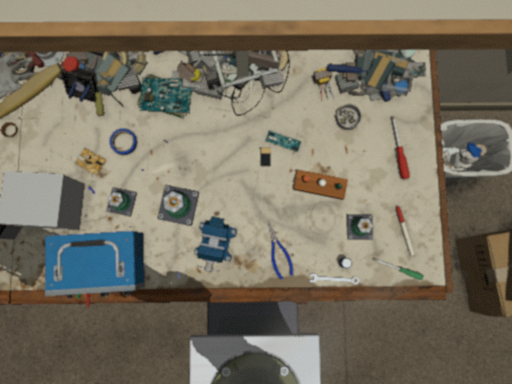

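View pics/wrist0.png

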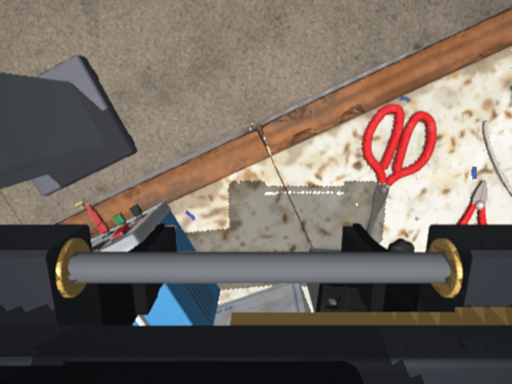

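```bash
python3 - <<'E'
from h import *
im,K,P=load('top0')
a=im[160:260,90:245];b=im[140:250,280:390]
cv2.imwrite('pics/t_a.png',cv2.resize(a,None,fx=5,fy=5,interpolation=cv2.INTER_CUBIC)[:,:,::-1])
cv2.imwrite('pics/t_b.png',cv2.resize(b,None,fx=5,fy=5,interpolation=cv2.INTER_CUBIC)[:,:,::-1])
im,K,P=load('scene0')
a=im[100:290,120:340]
cv2.imwrite('pics/s_a.png',cv2.resize(a,None,fx=3.5,fy=3.1,interpolation=cv2.INTER_CUBIC)[:,:,::-1])
E
```

```text
(no output)
```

View pics/t_a.png

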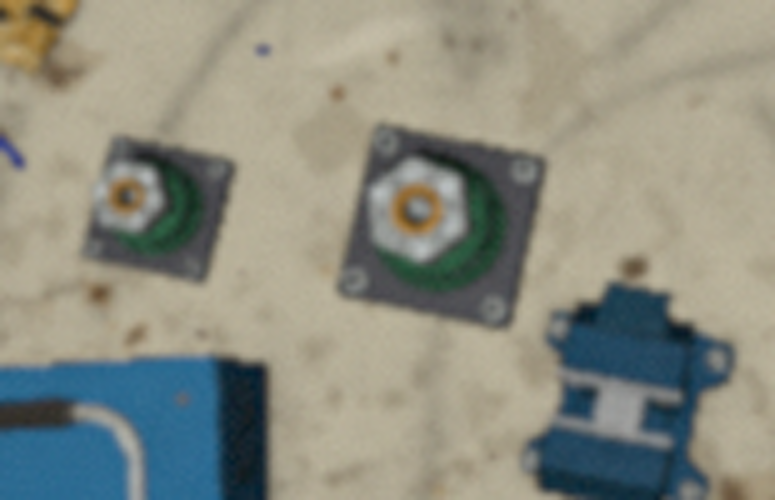

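View pics/t_b.png

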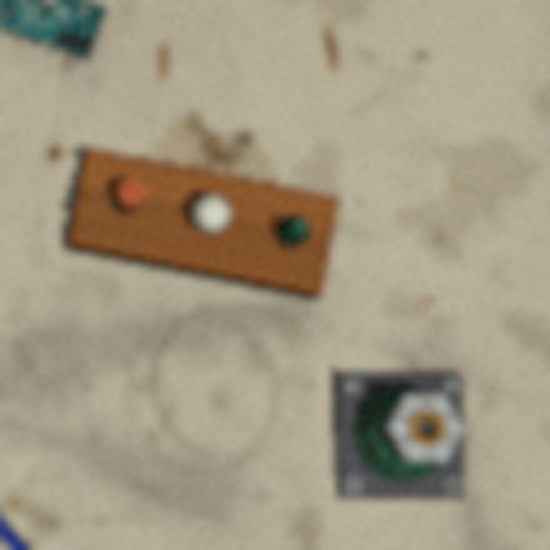

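View pics/s_a.png

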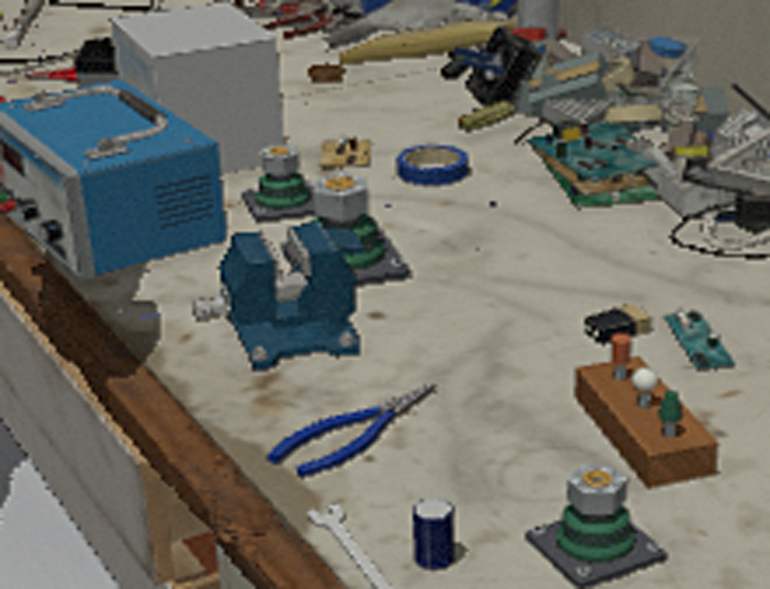

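```bash
cat > m.py <<'E'
from h import *
im,K,P=load('top0')
hsv=cv2.cvtColor(im,cv2.COLOR_RGB2HSV)
# brass ring of target in window
def blob(mask,x0,y0,x1,y1):
    m=np.zeros_like(mask);m[y0:y1,x0:x1]=mask[y0:y1,x0:x1];n,l,s,c=cv2.connectedComponentsWithStats(m);i=1+np.argmax(s[1:,4]);return c[i],s[i],(l==i).astype(np.uint8)
E
python3 - <<'E'
from m import *
br=cv2.inRange(hsv,(8,110,110),(28,255,255))
c,s,m=blob(br,160,185,195,225);cn=cv2.findContours(m,0,2)[0][0];(cx,cy),r=cv2.minEnclosingCircle(cn)
print('ring',c,s,cx,cy,r,ray(K,P,cx,cy,.089).round(4),ray(K,P,*c,.089).round(4))
dk=cv2.inRange(hsv,(0,0,40),(180,70,125))
c,s,m=blob(cv2.morphologyEx(dk,cv2.MORPH_CLOSE,np.ones((9,9))),150,180,210,230)
hull=cv2.convexHull(cv2.findContours(m,0,2)[0][0]);rc=cv2.minAreaRect(hull);print('foot',rc,ray(K,P,*rc[0],.012).round(4))
bx=[ray(K,P,*p,.012) for p in cv2.boxPoints(rc)];print(np.round(bx,3).tolist())
red=cv2.inRange(hsv,(3,150,150),(12,255,255));
c,s,m=blob(red,298,170,314,188);print('red',c,s,ray(K,P,*c,.060).round(4))
wood=cv2.inRange(hsv,(5,120,80),(20,255,200))
c,s,m=blob(wood,280,160,360,205);rc=cv2.minAreaRect(cv2.convexHull(cv2.findContours(m,0,2)[0][0]));print('rack',rc)
bx=np.array([ray(K,P,*p,.03) for p in cv2.boxPoints(rc)]);print(bx.round(3).tolist(),bx.mean(0))
for i in range(3):print(np.linalg.norm(bx[i+1]-bx[i]),np.degrees(np.arctan2(*(bx[i+1]-bx[i])[1::-1])))
# vise height, boxes extents
im,Ks,Ps=load('scene0')
for nm,a in dict(viseT=(200,225),viseS=(212,178)).items():print(nm)
E
```

```text
ring [172.6097561  201.14634146] [169 197   9   9  41] 172.73077392578125 201.26922607421875 4.623484134674072 [0.4747 0.1912 0.089 ] [0.475  0.1915 0.089 ]
foot ((185.75436401367188, 206.7571563720703), (51.443180084228516, 36.467552185058594), 13.706961631774902) [0.4691 0.1707 0.012 ]
[[0.44, 0.244, 0.012], [0.531, 0.224, 0.012], [0.498, 0.097, 0.012], [0.409, 0.118, 0.012]]
red [306.42105263 177.89473684] [304 176   6   5  19] [ 0.5331 -0.1312  0.06  ]
rack ((320.0384826660156, 183.8076934814453), (51.38242721557617, 20.003847122192383), 11.309932708740234)
[[0.511, -0.1, 0.03], [0.561, -0.111, 0.03], [0.534, -0.238, 0.03], [0.484, -0.226, 0.03]] [ 0.52268357 -0.16888162  0.03      ]
0.05122015316491161 -12.425447742278092
0.1294829195887652 -101.9404624218306
0.05111039137360553 166.6501807935471
viseT
viseS
```

```bash
python3 - <<'E'
from h import *
s=st();M=R.from_rotvec(s['tool_rot']).as_matrix();print(M.round(4))
T=load('top0');S=load('scene0')
def tri(a,b):
    A=[];B=[]
    for (im,K,P),(u,v) in((T,a),(S,b)):
        d=P[:3,:3]@np.linalg.solve(K,[u,v,1]);d/=np.linalg.norm(d);Q=np.eye(3)-np.outer(d,d);A.append(Q);B.append(Q@P[:3,3])
    return np.linalg.solve(sum(A),sum(B)).round(3)
print('bluebox corner',tri((136,233),(183,147)))
print('white',tri((66,179),(199.5,112)))
d=M.T@(np.array([.533,-.13,.2])-s['position']);print('shift tool',d)
for n,a in(('top0',(80,180,260,290)),):
    im=load(n)[0];x0,y0,x1,y1=a[0]-40,a[1]-20,a[2],a[3]+10
    cv2.imwrite('pics/t_c.png',cv2.resize(im[y0:y1,x0:x1],None,fx=3.5,fy=3.5)[:,:,::-1])
E
```

```text
{'time': 0.15, 'joint_positions': [-1.1229, 0.3217, -0.0701, 1.4514, 0.0226, 1.3708, -0.0569], 'position': [0.2731, 0.5894, 0.2007], 'tool_rot': [-0.676, -3.0678, 0.0023], 'ft_force': [1.0759, 0.0992, -0.9206], 'torque': [-0.0193, -0.0313, -0.0048], 'grip_width': 1.0036}
[[-9.074e-01  4.203e-01 -5.000e-04]
 [ 4.203e-01  9.074e-01 -1.400e-03]
 [-1.000e-04 -1.500e-03 -1.000e+00]]
bluebox corner [0.402 0.269 0.112]
white [0.525 0.42  0.149]
shift tool [-0.53819949 -0.54351178  0.00156179]
```

View pics/t_c.png

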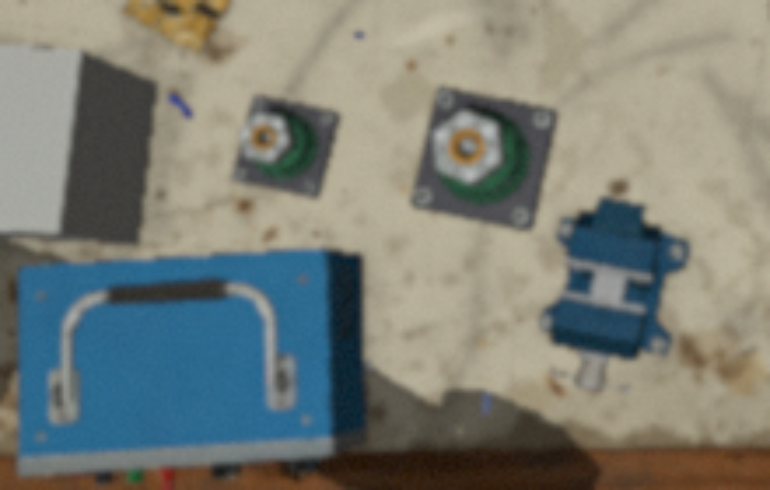

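```bash
cat > plan.py <<'E'
from h import *
def plan(goal,spin,n,jaw=0,nd=2):
    s=ctrl.get_state();M=R.from_rotvec(s['tool_rot']).as_matrix();p=s['position'];g=np.array(goal)
    rows=[];sp=round(spin/n,3);cur=np.array(p)
    # order assumption: shift first along axes at row start, then spin
    for i in range(n):
        d=(g-cur)/(n-i);t=np.round(M.T@d*100,nd)
        rows.append([jaw,*[float(x) for x in t],sp]);cur=cur+M@t/100
        M=M@R.from_rotvec([0,0,sp]).as_matrix()
    print(rows);print('end',cur.round(4))
E
python3 -c "
from plan import *
plan((.475,.191,.25),.754,12)"
```

```text
[[0, -2.92, -2.31, -0.41, 0.063], [0, -3.06, -2.12, -0.41, 0.063], [0, -3.19, -1.92, -0.41, 0.063], [0, -3.3, -1.71, -0.41, 0.063], [0, -3.41, -1.5, -0.41, 0.063], [0, -3.49, -1.29, -0.4, 0.063], [0, -3.57, -1.06, -0.41, 0.063], [0, -3.63, -0.84, -0.4, 0.063], [0, -3.67, -0.61, -0.41, 0.063], [0, -3.7, -0.38, -0.4, 0.063], [0, -3.72, -0.14, -0.41, 0.063], [0, -3.72, 0.1, -0.4, 0.063]]
end [0.475 0.191 0.25 ]
```

Emit:
play_rows:
  motion:
    - [0,0,0,-4.9,0]
    - [0,-2.9,-2.3,0,0.063]
    - [0,-3.05,-2.1,0,0.063]
    - [0,-3.2,-1.9,0,0.063]
    - [0,-3.3,-1.7,0,0.063]
    - [0,-3.4,-1.5,0,0.063]
    - [0,-3.5,-1.3,0,0.063]
    - [0,-3.55,-1.05,0,0.063]
    - [0,-3.65,-0.85,0,0.063]
    - [0,-3.65,-0.6,0,0.063]
    - [0,-3.7,-0.4,0,0.063]
    - [0,-3.7,-0.15,0,0.063]
    - [0,-3.7,0.1,0,0.063]
    - [0,0,0,0,0]

```text
time: 1.9
position: [0.4769, 0.1878, 0.2507]
tool_rot: [1.771, 2.593, -0.0]
ft_force: [0.1, 0.5, -1.0]
grip_width: 1.001
```

```bash
python3 - <<'E'
from h import *
st();im,K,P=img('wrist','w1');print(proj(K,P,[.475,.191,.088]))
E
```

```text
{'time': 1.9, 'joint_positions': [-0.7157, -0.0002, 0.2891, 1.7214, 0.0012, 1.42, -0.0542], 'position': [0.4769, 0.1878, 0.2507], 'tool_rot': [1.771, 2.5934, -0.0004], 'ft_force': [0.1148, 0.5155, -0.9515], 'torque': [-0.0868, 0.0284, 0.0101], 'grip_width': 1.001}
[257.8531968  170.12477677]
```

View pics/w1.png

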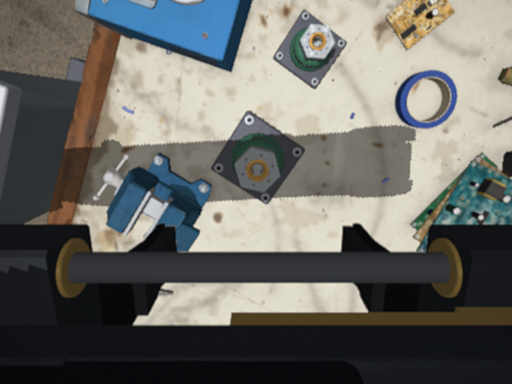

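```bash
python3 - <<'E'
from h import *
im,K,P=load('w1')
c=cv2.resize(im[100:210,200:315],None,fx=6,fy=5.4,interpolation=cv2.INTER_CUBIC)
c=cv2.resize(im[105:210,205:310],None,fx=5.7,fy=5.7,interpolation=cv2.INTER_CUBIC)
cv2.imwrite('pics/w1c.png',np.clip(c.astype(float)*1.5,0,255).astype(np.uint8)[:,:,::-1])
hsv=cv2.cvtColor(im,cv2.COLOR_RGB2HSV)
m=cv2.inRange(hsv,(8,100,60),(28,255,255))
m2=np.zeros_like(m);m2[150:190,235:280]=m[150:190,235:280]
cn=max(cv2.findContours(m2,0,1)[0],key=cv2.contourArea)
(cx,cy),r=cv2.minEnclosingCircle(cn);e=cv2.fitEllipse(cn);print(cx,cy,r,e)
print(ray(K,P,cx,cy,.088).round(4),ray(K,P,*e[0],.088).round(4))
E
```

```text
256.893798828125 169.58407592773438 11.196195602416992 ((256.8848876953125, 169.9348907470703), (20.706634521484375, 21.69391632080078), 89.7812728881836)
[0.4738 0.1912 0.088 ] [0.474  0.1908 0.088 ]
```

View pics/w1c.png

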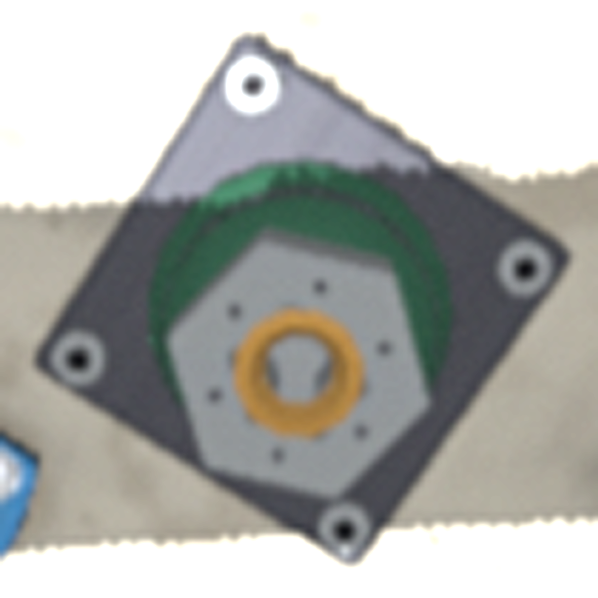

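```bash
python3 - <<'E'
from h import *
im,K,P=load('w1')
c=np.array([(265,240),(392,268),(430,405),(332,497),(207,468),(168,335)])/5.7+[205-.4,105-.4]
w=np.array([ray(K,P,*p,.086) for p in c]);print(w.round(4).tolist(),w.mean(0))
for i in range(6):
    m=(w[i]+w[(i+1)%6])/2-w.mean(0);e=w[(i+1)%6]-w[i];print(np.linalg.norm(m)*2e3,np.linalg.norm(e)*1e3,np.degrees(np.arctan2(e[0],-e[1]))%60)
from plan import *
plan((.533,-.13,.25),.60,9)
E
```

```text
[[0.4594, 0.2113, 0.086], [0.4832, 0.2151, 0.086], [0.4995, 0.1937, 0.086], [0.4889, 0.1703, 0.086], [0.4647, 0.167, 0.086], [0.4489, 0.1882, 0.086]] [0.4741016  0.19093962 0.086     ]
44.86655687457189 24.034959849197662 38.91296085302922
43.75319858504487 26.897865241041327 37.4232389733178
44.00539603267293 25.689832735111928 35.5128845893081
44.90140351951494 24.466352111049652 37.85956299686616
43.7192635269241 26.463139079214226 36.51586367752245
43.60931839684656 25.386073432402075 35.46654936763156
[[0, -3.54, -0.72, 0.01, 0.067], [0, -3.58, -0.48, 0.01, 0.067], [0, -3.61, -0.24, 0.0, 0.067], [0, -3.61, 0.01, 0.01, 0.067], [0, -3.61, 0.25, 0.0, 0.067], [0, -3.58, 0.49, 0.01, 0.067], [0, -3.54, 0.73, 0.0, 0.067], [0, -3.48, 0.96, 0.01, 0.067], [0, -3.42, 1.19, 0.0, 0.067]]
end [ 0.533 -0.13   0.25 ]
```

Emit:
play_rows:
  motion:
    - [0,-3.54,-0.72,0,0.067]
    - [0,-3.58,-0.48,0,0.067]
    - [0,-3.61,-0.24,0.5,0.067]
    - [0,-3.61,0.01,1,0.067]
    - [0,-3.61,0.25,1,0.067]
    - [0,-3.58,0.49,1,0.067]
    - [0,-3.54,0.73,1,0.067]
    - [0,-3.48,0.96,1,0.067]
    - [0,-3.42,1.19,1,0.067]
    - [0,0,0,1,0]
    - [0,0,0,0,0]

```text
time: 3.32
position: [0.5323, -0.1277, 0.1742]
tool_rot: [-2.453, -1.959, 0.002]
ft_force: [0.0, 1.2, 1.0]
grip_width: 0.998
```

```bash
python3 - <<'E'
from h import *
s=st();print(R.from_rotvec(s['tool_rot']).as_matrix().round(3));im,K,P=img('wrist','w2');print(proj(K,P,[.533,-.13,.066]))
E
```

```text
{'time': 3.325, 'joint_positions': [-0.3769, 0.1284, 0.6155, 1.7641, -0.0774, 1.2759, 0.0343], 'position': [0.5323, -0.1277, 0.1742], 'tool_rot': [-2.4533, -1.959, 0.0024], 'ft_force': [0.035, 1.154, 0.9519], 'torque': [-0.0783, 0.0536, -0.0451], 'grip_width': 0.9979}
[[ 0.221  0.975 -0.003]
 [ 0.975 -0.221  0.001]
 [ 0.    -0.003 -1.   ]]
[259.76678498 187.82008575]
```

View pics/w2.png

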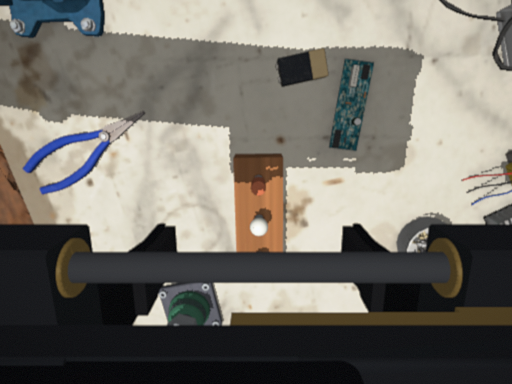

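```bash
python3 - <<'E'
from h import *
im,K,P=load('w2')
c=cv2.resize(im[145:245,220:300],None,fx=6,fy=6,interpolation=cv2.INTER_CUBIC)
cv2.imwrite('pics/w2c.png',np.clip(c.astype(float)*1.6,0,255).astype(np.uint8)[:,:,::-1])
hsv=cv2.cvtColor(im,cv2.COLOR_RGB2HSV)
m=cv2.inRange(hsv,(0,140,50),(9,255,255));m2=np.zeros_like(m);m2[170:205,245:275]=m[170:205,245:275]
n,l,s,ce=cv2.connectedComponentsWithStats(m2);print(s.tolist(),ce.tolist())
E
```

```text
[[0, 0, 512, 384, 196411], [252, 178, 13, 18, 197]] [[255.4974466806849, 191.50552667620448], [258.0456852791878, 185.98984771573603]]
```

View pics/w2c.png

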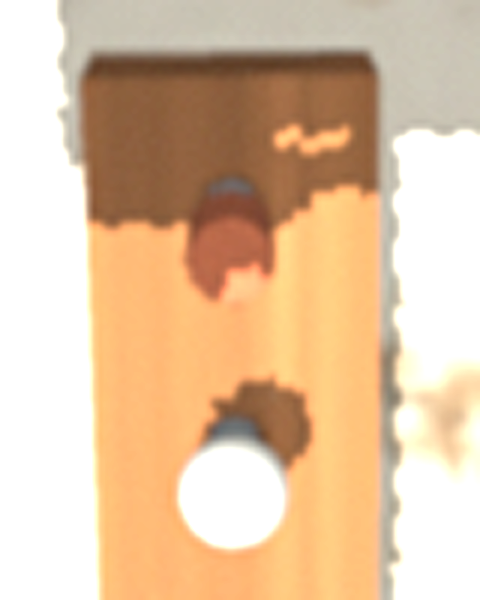

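```bash
python3 - <<'E'
from plan import *
im,K,P=load('w2')
q=ray(K,P,258.1,187.6,.066);print(q, ray(K,P,231/6+219.6,498/6+144.6,.062))
plan((q[0],q[1],.1),0,3);plan((q[0],q[1],.046),0,3)
E
```

```text
[ 0.53156807 -0.12946483  0.066     ] [ 0.52264468 -0.16857005  0.062     ]
[[0, -0.09, -0.02, 2.5, 0.0], [0, -0.09, -0.02, 2.49, 0.0], [0, -0.09, -0.03, 2.5, 0.0]]
end [ 0.5315 -0.1294  0.1   ]
[[0, -0.09, -0.02, 4.3, 0.0], [0, -0.09, -0.02, 4.29, 0.0], [0, -0.09, -0.02, 4.3, 0.0]]
end [ 0.5316 -0.1294  0.046 ]
```

Emit:
play_rows:
  motion:
    - [0,-0.05,-0.05,3,0]
    - [0,-0.05,-0.03,3,0]
    - [0,0,0,3,0]
    - [0,0,0,2.2,0]
    - [0,0,0,1,0]
    - [0,0,0,0,0]

```text
time: 4.12
position: [0.5324, -0.1277, 0.0535]
tool_rot: [-2.452, -1.963, 0.0]
ft_force: [0.2, 0.1, 0.0]
grip_width: 1.002
```

```bash
python3 - <<'E'
from h import *
s=st();im,K,P=img('wrist','w3');print(proj(K,P,[.5315,-.1288,.066]))
E
```

```text
{'time': 4.125, 'joint_positions': [-0.3424, 0.2555, 0.6005, 1.8969, -0.1667, 1.039, 0.107], 'position': [0.5324, -0.1277, 0.0535], 'tool_rot': [-2.4524, -1.9627, 0.0002], 'ft_force': [0.2138, 0.0816, 0.0358], 'torque': [-0.1027, 0.049, 0.0536], 'grip_width': 1.0021}
[256.54365619 237.60356623]
```

View pics/w3.png

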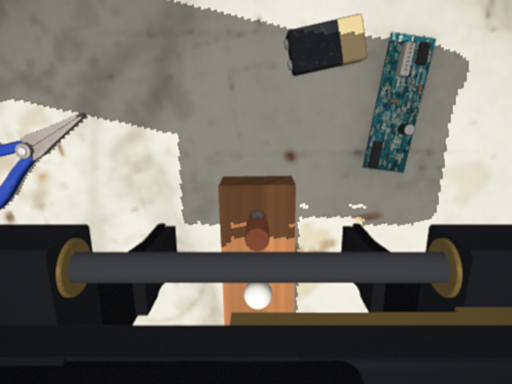

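Emit:
play_rows:
  motion:
    - [0,-0.1,-0.1,0.1,0]
    - [0.6,0,0,0,0]
    - [0.9,0,0,0,0]
    - [1,0,0,0,0]
    - [1,0,0,0,0]
    - [1,0,0,0,0]
    - [1,0,0,0,0]
    - [1,0,0,0,0]
  force: 15

```text
time: 5.18
position: [0.5312, -0.1292, 0.0526]
tool_rot: [-2.454, -1.962, -0.0]
ft_force: [0.1, 1.2, 0.2]
grip_width: 0.286
```

Emit:
play_rows:
  motion:
    - [1,0,0,0,0]
    - [1,0,0,0,0]
    - [1,0,0,0,0]
    - [1,0,0,0,0]

```text
time: 5.68
position: [0.5312, -0.1292, 0.0526]
tool_rot: [2.454, 1.962, 0.0]
ft_force: [0.3, 0.1, 0.2]
grip_width: 0.007
```

```bash
python3 - <<'E'
from h import *
s=st();im,K,P=img('wrist','w4');im2,_,_=img('scene','s4')
cv2.imwrite('pics/s4c.png',cv2.resize(im2[150:280,230:390],None,fx=4.5,fy=4.5,interpolation=cv2.INTER_CUBIC)[:,:,::-1])
E
```

```text
{'time': 5.675, 'joint_positions': [-0.341, 0.2547, 0.6016, 1.9002, -0.1666, 1.036, 0.1089], 'position': [0.5312, -0.1292, 0.0526], 'tool_rot': [2.4538, 1.9617, 0.0001], 'ft_force': [0.2917, 0.0701, 0.2499], 'torque': [-0.0811, 0.0334, 0.0062], 'grip_width': 0.0073}
```

View pics/w4.png

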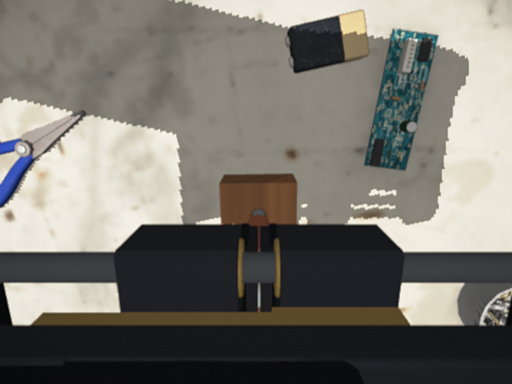

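View pics/s4c.png

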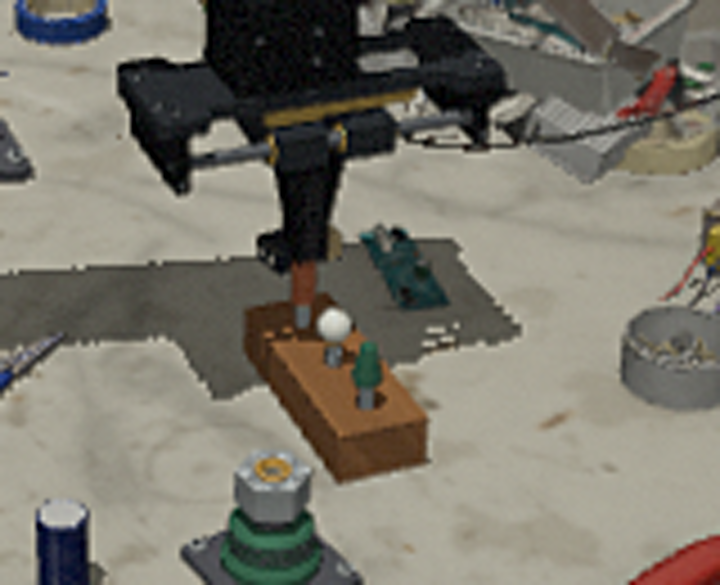

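```bash
python3 - <<'E'
from h import *
im,K,P=load('s4')
for X in([.5312,-.1292,.0446],[.5312,-.1292,.066],[.5312,-.1292,.044],[.5312,-.1292,.03],[.5227,-.1689,.062]):
    p=proj(K,P,X);print(X,p.round(1),((p-[230,150])*4.5).round())
p0=load('scene0')[0]
o=np.hstack([cv2.resize(a[195:235,280:325],None,fx=8,fy=8,interpolation=cv2.INTER_NEAREST) for a in(p0,im)])
cv2.imwrite('pics/cmp.png',o[:,:,::-1])
E
```

```text
[0.5312, -0.1292, 0.0446] [296.8 216.2] [301. 298.]
[0.5312, -0.1292, 0.066] [297.  208.8] [302. 265.]
[0.5312, -0.1292, 0.044] [296.8 216.4] [301. 299.]
[0.5312, -0.1292, 0.03] [296.6 221.2] [300. 320.]
[0.5227, -0.1689, 0.062] [303.7 218.5] [331. 308.]
```

View pics/cmp.png

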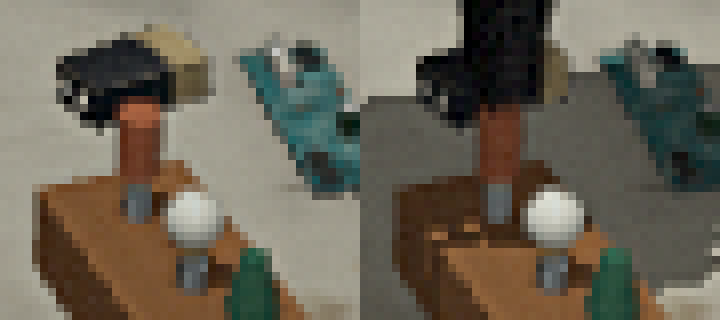

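```bash
python3 - <<'E'
from h import *
im,K,P=load('w4')
c=cv2.resize(im[190:330,190:330],None,fx=4.2,fy=4.2,interpolation=cv2.INTER_CUBIC)
cv2.imwrite('pics/w4c.png',np.clip(c.astype(float)*2.2,0,255).astype(np.uint8)[:,:,::-1])
E=np.array(optics.calibration('wrist')['hand_eye'])
for t in([0,0,0],[0,0,.008],[.0095,0,.008],[-.0095,0,.008],[0,0,-.011],[0.0095,0,-.03]):print(t,proj(K,E,t))
print(proj(K,P,[.5312,-.1292,.066]))
E
```

```text
[0, 0, 0] [257.73250219 227.61871881]
[0, 0, 0.008] [257.7762522  223.02523901]
[0.0095, 0, 0.008] [257.76094043 208.22906309]
[-0.0095, 0, 0.008] [257.79120446 237.47400277]
[0, 0, -0.011] [257.66634929 234.56436182]
[0.0095, 0, -0.03] [257.50976216 230.91523496]
[257.62969375 236.21622424]
```

View pics/w4c.png

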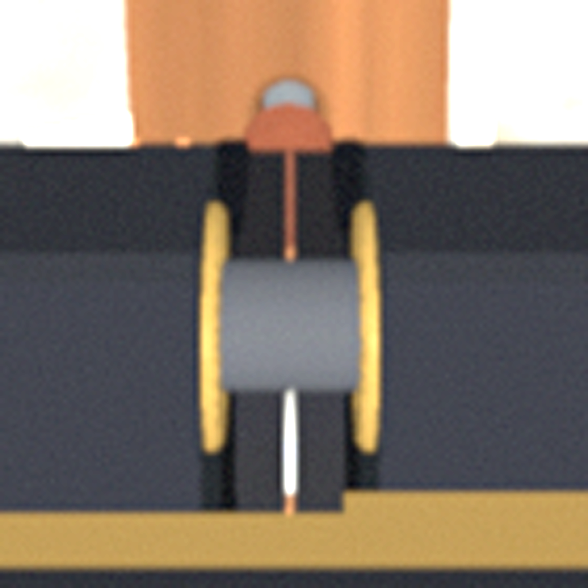

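Emit:
play_rows:
  motion:
    - [0.2,0,0,0,0]
    - [0.2,0,0,0,0]
    - [0.2,0,0,0,0]
    - [0.2,0,0,0,0]
    - [0.2,0,0,0,0]
    - [0.2,0,0,0,0]
    - [0.2,0,0,0,0]
    - [0.2,0,0,0,0]
    - [0.2,0,0,1,0]
    - [0.2,0,0,1,0]
    - [0.2,0,0,0.5,0]
    - [0.2,0,0,0,0]

```text
time: 7.28
position: [0.5306, -0.1292, 0.0268]
tool_rot: [-2.453, -1.961, 0.002]
ft_force: [-0.8, -0.3, 0.2]
grip_width: 0.803
```

```bash
python3 - <<'E'
from h import *
s=st();im,K,P=img('wrist','w5');im2,_,_=img('scene','s5')
a=cv2.resize(im2[170:250,250:350],None,fx=7.5,fy=7.4,interpolation=cv2.INTER_CUBIC)
cv2.imwrite('pics/s5c.png',a[:,:,::-1])
c=cv2.resize(im[170:330,100:420],None,fx=2.4,fy=2.4,interpolation=cv2.INTER_CUBIC)
cv2.imwrite('pics/w5c.png',np.clip(c.astype(float)*2,0,255).astype(np.uint8)[:,:,::-1])
E
```

```text
{'time': 7.275, 'joint_positions': [-0.3293, 0.2905, 0.5927, 1.9203, -0.1924, 0.9881, 0.1287], 'position': [0.5306, -0.1292, 0.0268], 'tool_rot': [-2.4533, -1.9611, 0.0017], 'ft_force': [-0.7976, -0.3499, 0.2466], 'torque': [-0.0715, 0.0144, -0.0178], 'grip_width': 0.8034}
```

View pics/s5c.png

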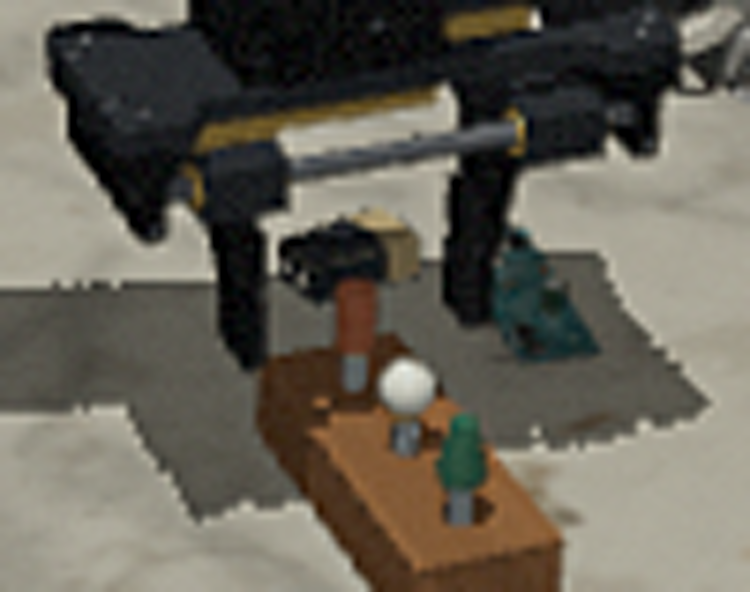

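View pics/w5c.png

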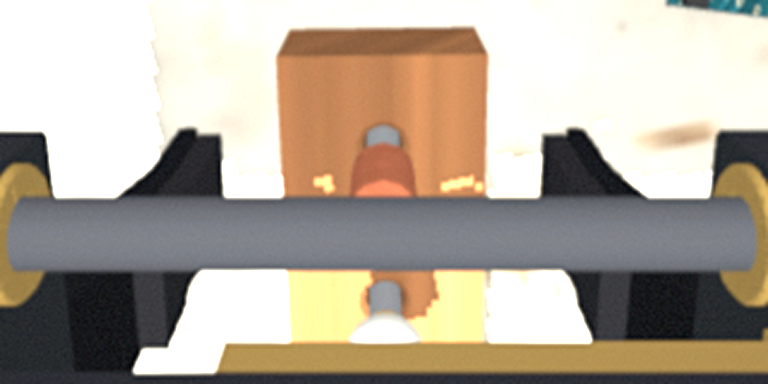

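```bash
python3 - <<'E'
from h import *
s=ctrl.get_state();M=R.from_rotvec(s['tool_rot']).as_matrix();p=s['position']
im,K,P=load('s5')
# near bottom corner points of fingers: tool y=+-.035..048 , tool x=-.0095 (toward -y world = toward camera)
for z in(.04,.045,.05):
  for y in(-.035,-.047,.035,.047):
    for x in(-.0095,.0095):
      X=p+M@np.array([x,y,0]);X[2]=z;q=proj(K,P,X);print(z,y,x,((q-[250,170])*[7.5,7.4]).round())
E
```

```text
0.04 -0.035 -0.0095 [262. 387.]
0.04 -0.035 0.0095 [241. 358.]
0.04 -0.047 -0.0095 [228. 394.]
0.04 -0.047 0.0095 [207. 364.]
0.04 0.035 -0.0095 [460. 350.]
0.04 0.035 0.0095 [437. 321.]
0.04 0.047 -0.0095 [493. 343.]
0.04 0.047 0.0095 [470. 315.]
0.045 -0.035 -0.0095 [263. 374.]
0.045 -0.035 0.0095 [242. 345.]
0.045 -0.047 -0.0095 [228. 381.]
0.045 -0.047 0.0095 [207. 352.]
0.045 0.035 -0.0095 [461. 337.]
0.045 0.035 0.0095 [438. 309.]
0.045 0.047 -0.0095 [494. 331.]
0.045 0.047 0.0095 [471. 303.]
0.05 -0.035 -0.0095 [263. 361.]
0.05 -0.035 0.0095 [242. 332.]
0.05 -0.047 -0.0095 [228. 368.]
0.05 -0.047 0.0095 [208. 339.]
0.05 0.035 -0.0095 [461. 324.]
0.05 0.035 0.0095 [438. 296.]
0.05 0.047 -0.0095 [495. 318.]
0.05 0.047 0.0095 [471. 290.]
```

Emit:
play_rows:
  motion:
    - [0.2,0.05,0.08,0.6,0]
    - [0.6,0,0,0,0]
    - [1,0,0,0,0]
    - [1,0,0,0,0]
    - [1,0,0,0,0]
    - [1,0,0,0,0]
    - [1,0,0,0,0]
    - [1,0,0,0,0]
    - [1,0,0,0,0]
    - [1,0,0,0,0]
    - [1,0,0,0,0]
  force: 15

```text
time: 8.75
position: [0.5322, -0.1289, 0.0216]
tool_rot: [2.454, 1.962, 0.0]
ft_force: [0.1, -0.4, 0.6]
grip_width: 0.151
```

```bash
python3 - <<'E'
from h import *
s=st();im2,_,_=img('scene','s6')
a=cv2.resize(im2[170:250,250:350],None,fx=7.5,fy=7.4,interpolation=cv2.INTER_CUBIC)
cv2.imwrite('pics/s6c.png',a[:,:,::-1])
E
```

```text
{'time': 8.75, 'joint_positions': [-0.3265, 0.2999, 0.59, 1.922, -0.1996, 0.9773, 0.1333], 'position': [0.5322, -0.1289, 0.0216], 'tool_rot': [2.4537, 1.9616, 0.0002], 'ft_force': [0.0711, -0.4456, 0.6489], 'torque': [-0.0676, 0.0334, 0.0028], 'grip_width': 0.1507}
```

View pics/s6c.png

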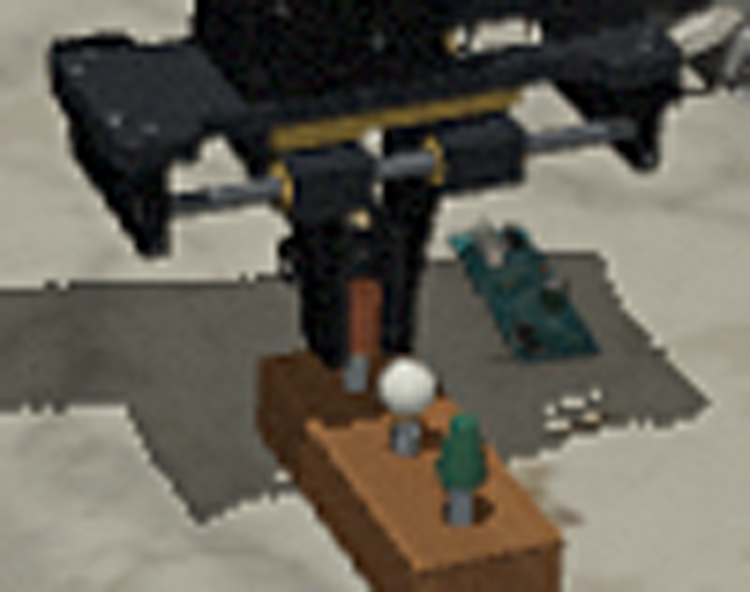

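Emit:
play_rows:
  motion:
    - [1,0,0,-0.5,0]
    - [1,0,0,-1.5,0]
    - [1,0,0,-2,0]
    - [1,0,0,-3,0]
    - [1,0,0,-3,0]
    - [1,0,0,-3,0]
    - [1,0,0,-2,0]
    - [1,0,0,-1,0]
    - [1,0,0,0,0]
  force: 25

```text
time: 9.93
position: [0.5324, -0.129, 0.1823]
tool_rot: [2.453, 1.961, 0.002]
ft_force: [0.3, -0.4, -1.3]
grip_width: 0.153
```

```bash
python3 - <<'E'
from plan import *
s=st();plan((.474,.191,s['position'][2]),-.6,12,jaw=1)
im,K,P=img('wrist','w7')
c=cv2.resize(im[170:330,180:340],None,fx=3.7,fy=3.7,interpolation=cv2.INTER_CUBIC)
cv2.imwrite('pics/w7c.png',np.clip(c.astype(float)*2,0,255).astype(np.uint8)[:,:,::-1])
im,K,P=img('scene','s7')
c=cv2.resize(im[110:250,230:370],None,fx=4.2,fy=4.2,interpolation=cv2.INTER_CUBIC)
cv2.imwrite('pics/s7c.png',c[:,:,::-1])
E
```

```text
{'time': 9.925, 'joint_positions': [-0.3825, 0.1195, 0.6217, 1.7559, -0.0729, 1.2876, 0.034], 'position': [0.5324, -0.129, 0.1823], 'tool_rot': [2.4533, 1.9611, 0.002], 'ft_force': [0.3254, -0.4281, -1.2821], 'torque': [-0.0837, 0.0791, 0.0155], 'grip_width': 0.1526}
[[1, 2.49, -1.06, -0.0, -0.05], [1, 2.54, -0.94, -0.0, -0.05], [1, 2.59, -0.81, -0.0, -0.05], [1, 2.63, -0.68, -0.0, -0.05], [1, 2.66, -0.54, -0.0, -0.05], [1, 2.68, -0.41, -0.0, -0.05], [1, 2.7, -0.28, -0.0, -0.05], [1, 2.7, -0.14, -0.0, -0.05], [1, 2.71, -0.01, -0.0, -0.05], [1, 2.71, 0.13, -0.0, -0.05], [1, 2.7, 0.26, -0.0, -0.05], [1, 2.67, 0.4, -0.0, -0.05]]
end [0.474  0.191  0.1823]
```

View pics/w7c.png

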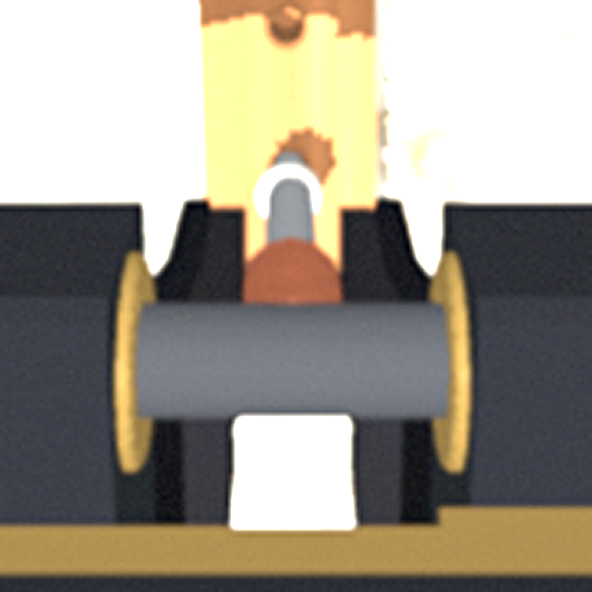

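View pics/s7c.png

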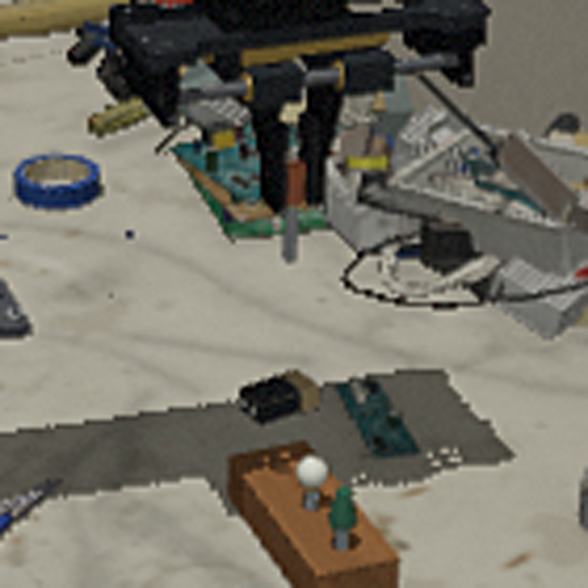

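```bash
python3 - <<'E'
from h import *
im,K,P=load('w7');p=np.array([.5324,-.129,.1823]);s=ctrl.get_state();M=R.from_rotvec(s['tool_rot']).as_matrix();p=s['position']
c=cv2.resize(im[195:260,235:285],None,fx=9,fy=9,interpolation=cv2.INTER_CUBIC)
cv2.imwrite('pics/w7d.png',np.clip(c.astype(float)*1.5,0,255).astype(np.uint8)[:,:,::-1])
for u,v in((258.4,209.5),(258.4,211),(258.4,213)):
    print((M.T@(ray(K,P,u,v,p[2]-.0156)-p)*1000).round(1))
E
```

```text
[ 5.8  1.3 15.6]
[ 4.8  1.3 15.6]
[ 3.5  1.3 15.6]
```

View pics/w7d.png

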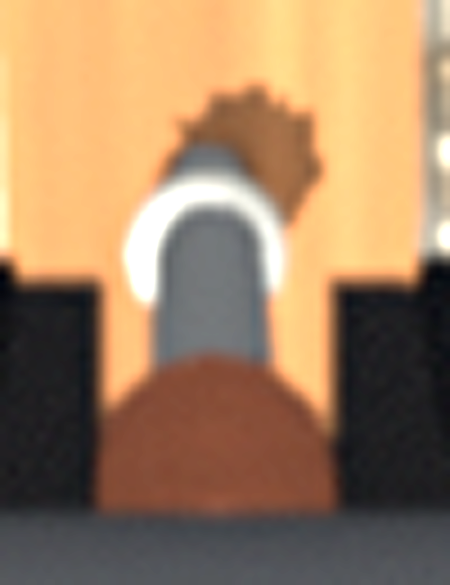

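```bash
python3 - <<'E'
from h import *
im,K,P=load('w7');s=ctrl.get_state();M=R.from_rotvec(s['tool_rot']).as_matrix();p=s['position']
for u,v,dz in((258.3,217.6,.013),(258.3,217.6,.0156),(258.3,234.2,-.0444)):
    print((M.T@(ray(K,P,u,v,p[2]-dz)-p)*1000).round(1))
E
```

```text
[ 1.3  1.2 13. ]
[ 0.4  1.2 15.6]
[ 12.9   1.2 -44.4]
```

Emit:
play_rows:
  motion:
    - [1,1.5,-0.6,0,-0.03]
    - [1,2.5,-1.0,0,-0.05]
    - [1,2.55,-0.9,0,-0.05]
    - [1,2.6,-0.8,0,-0.05]
    - [1,2.65,-0.65,0,-0.05]
    - [1,2.65,-0.5,0,-0.05]
    - [1,2.7,-0.4,0,-0.05]
    - [1,2.7,-0.25,0,-0.05]
    - [1,2.7,-0.15,0,-0.05]
    - [1,2.7,0,0,-0.05]
    - [1,2.7,0.1,0,-0.05]
    - [1,2.7,0.25,0,-0.05]
    - [1,1.2,0.2,0,-0.02]
    - [1,0,0,0,0]

```text
time: 11.78
position: [0.4665, 0.1915, 0.1815]
tool_rot: [1.762, 2.601, -0.001]
ft_force: [-1.0, -0.8, -0.0]
grip_width: 0.152
```

```bash
python3 - <<'E'
from plan import *
s=st();plan((.474,.191,.122),0,4,jaw=1)
E
```

```text
{'time': 11.775, 'joint_positions': [-0.7314, 0.0166, 0.2934, 1.8437, -0.0046, 1.2822, -0.0571], 'position': [0.4665, 0.1915, 0.1815], 'tool_rot': [1.7622, 2.6005, -0.0006], 'ft_force': [-1.0058, -0.7647, -0.023], 'torque': [-0.1182, 0.0013, 0.0018], 'grip_width': 0.1524}
[[1, -0.08, 0.17, 1.49, 0.0], [1, -0.08, 0.17, 1.49, 0.0], [1, -0.08, 0.17, 1.48, 0.0], [1, -0.08, 0.16, 1.49, 0.0]]
end [0.474 0.191 0.122]
```

Emit:
play_rows:
  motion:
    - [1,-0.08,0.17,1.4,0]
    - [1,-0.08,0.17,1.5,0]
    - [1,-0.08,0.17,1.5,0]
    - [1,-0.08,0.16,1.3,0]
    - [1,0,0,0.3,0]
    - [1,0,0,0,0]

```text
time: 12.52
position: [0.4741, 0.1903, 0.1215]
tool_rot: [-1.765, -2.599, 0.0]
ft_force: [0.3, 0.4, -0.2]
grip_width: 0.154
```

```bash
python3 - <<'E'
from plan import *
s=st()
im,K,P=img('wrist','w8')
print(proj(K,P,[.474,.191,.088]))
c=cv2.resize(im[160:280,195:325],None,fx=5,fy=5,interpolation=cv2.INTER_CUBIC)
cv2.imwrite('pics/w8c.png',np.clip(c.astype(float)*1.6,0,255).astype(np.uint8)[:,:,::-1])
im,K,P=img('scene','s8');print(proj(K,P,[.474,.191,.088]))
c=cv2.resize(im[125:205,170:270],None,fx=7,fy=7,interpolation=cv2.INTER_CUBIC)
cv2.imwrite('pics/s8c.png',c[:,:,::-1])
E
```

```text
{'time': 12.525, 'joint_positions': [-0.7204, 0.0796, 0.3011, 1.9056, -0.0257, 1.1601, -0.032], 'position': [0.4741, 0.1903, 0.1215], 'tool_rot': [-1.7646, -2.5992, 0.0002], 'ft_force': [0.3494, 0.4377, -0.1577], 'torque': [-0.0503, 0.0707, 0.0328], 'grip_width': 0.1544}
[258.56138615 209.19615214]
[216.71047564 158.71630346]
```

View pics/w8c.png

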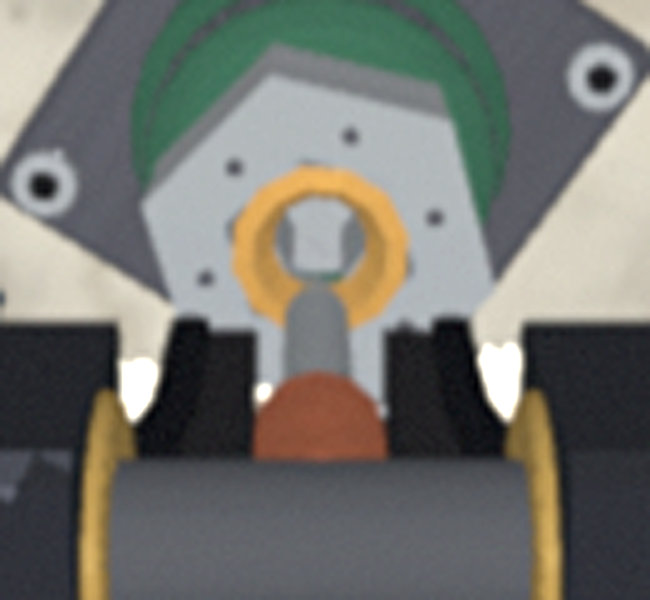

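View pics/s8c.png

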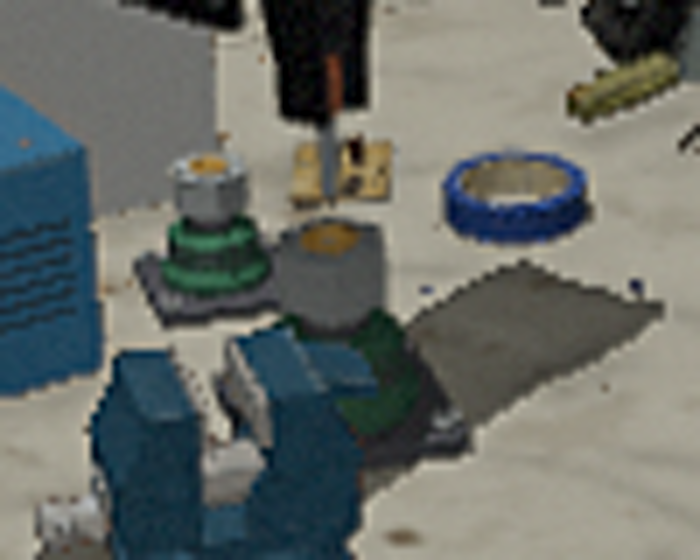

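Emit:
play_rows:
  motion:
    - [1,0.1,0.03,0.7,0]
    - [1,0,0,0.5,0]
    - [1,0,0,0,0]

```text
time: 13.0
position: [0.4735, 0.1911, 0.109]
tool_rot: [-1.764, -2.599, 0.002]
ft_force: [0.0, 0.6, -1.3]
grip_width: 0.147
```

```bash
python3 - <<'E'
from plan import *
s=st()
im,K,P=img('wrist','w9')
print(proj(K,P,[.474,.191,.088]))
c=cv2.resize(im[180:250,225:295],None,fx=8,fy=8,interpolation=cv2.INTER_CUBIC)
cv2.imwrite('pics/w9c.png',np.clip(c.astype(float)*1.6,0,255).astype(np.uint8)[:,:,::-1])
im,K,P=img('scene','s9');print(proj(K,P,[.474,.191,.088]))
c=cv2.resize(im[130:180,190:240],None,fx=11,fy=11,interpolation=cv2.INTER_CUBIC)
cv2.imwrite('pics/s9c.png',c[:,:,::-1])
E
```

```text
{'time': 13.0, 'joint_positions': [-0.7203, 0.0923, 0.3004, 1.9193, -0.03, 1.1354, -0.0303], 'position': [0.4735, 0.1911, 0.109], 'tool_rot': [-1.7641, -2.5989, 0.0016], 'ft_force': [0.0208, 0.6234, -1.3395], 'torque': [-0.0759, -0.0486, -0.0246], 'grip_width': 0.1471}
[258.96720832 216.42138108]
[216.71047564 158.71630346]
```

View pics/w9c.png

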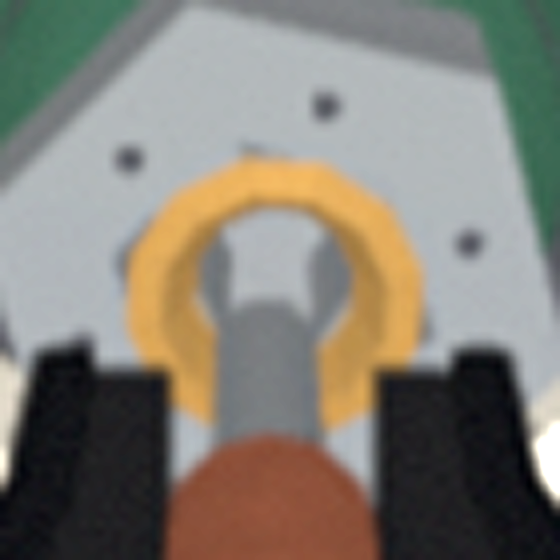

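View pics/s9c.png

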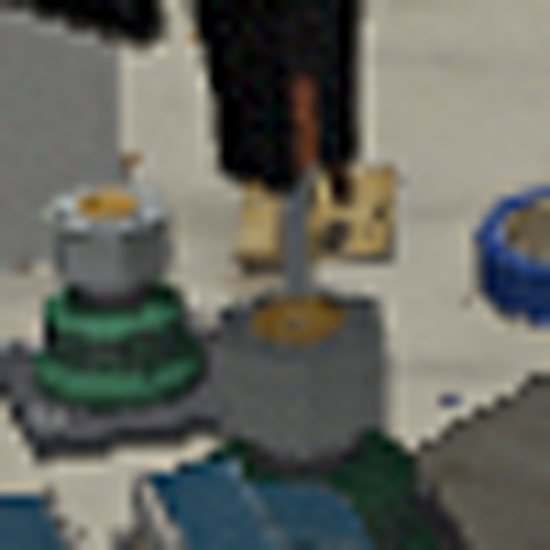

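Emit:
play_rows:
  motion:
    - [1,0.16,0.04,0.3,0]
    - [1,0,0,0.4,0]
    - [1,0,0,0,0]

```text
time: 13.48
position: [0.4734, 0.1928, 0.1021]
tool_rot: [-1.764, -2.599, 0.001]
ft_force: [0.2, -0.1, -1.2]
grip_width: 0.149
```

```bash
python3 - <<'E'
from plan import *
s=st()
im,K,P=img('wrist','w10')
print(proj(K,P,[.474,.191,.088]))
c=cv2.resize(im[180:250,225:295],None,fx=8,fy=8,interpolation=cv2.INTER_CUBIC)
cv2.imwrite('pics/w10c.png',np.clip(c.astype(float)*1.6,0,255).astype(np.uint8)[:,:,::-1])
im,K,P=img('scene','s10')
c=cv2.resize(im[130:180,190:240],None,fx=11,fy=11,interpolation=cv2.INTER_CUBIC)
cv2.imwrite('pics/s10c.png',c[:,:,::-1])
E
```

```text
{'time': 13.475, 'joint_positions': [-0.7212, 0.1003, 0.2991, 1.9258, -0.0326, 1.121, -0.0311], 'position': [0.4734, 0.1928, 0.1021], 'tool_rot': [-1.7642, -2.5991, 0.0012], 'ft_force': [0.207, -0.1145, -1.1928], 'torque': [-0.0602, 0.0404, -0.013], 'grip_width': 0.1493}
[258.07534778 222.26213131]
```

View pics/w10c.png

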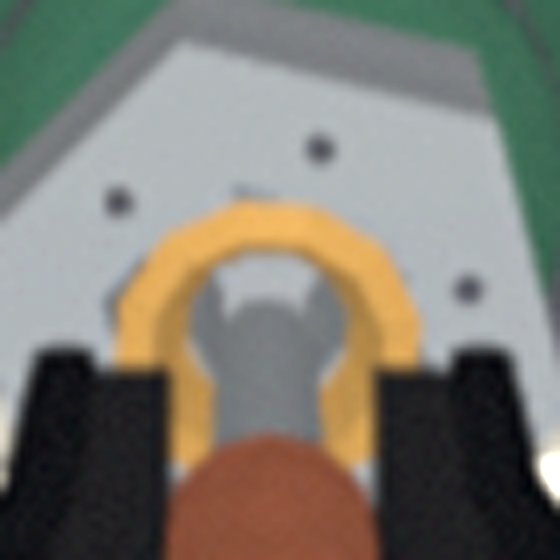

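View pics/s10c.png

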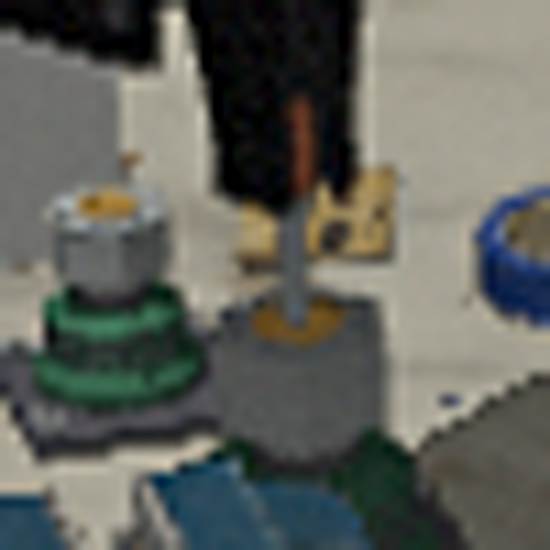

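Emit:
play_rows:
  motion:
    - [1,0,0,0.2,0]
    - [1,0,0,0.2,0]
    - [1,0,0,0.2,0]
    - [1,0,0,0.2,0]

```text
time: 14.08
position: [0.4738, 0.1929, 0.0944]
tool_rot: [1.765, 2.599, 0.0]
ft_force: [1.0, -0.1, -1.2]
grip_width: 0.152
```

Emit:
play_rows:
  motion:
    - [1,0,0,0.2,0]
    - [1,0,0,0.2,0]
    - [1,0,0,0.2,0]

```text
time: 14.45
position: [0.4738, 0.193, 0.0885]
tool_rot: [1.764, 2.599, 0.0]
ft_force: [-0.5, -0.5, -1.6]
grip_width: 0.152
```

Emit:
play_rows:
  motion:
    - [1,0,0,0.2,0]
    - [1,0,0,0.2,0]
    - [1,0,0,0.2,0]

```text
time: 14.82
position: [0.4738, 0.193, 0.0824]
tool_rot: [-1.765, -2.599, -0.0]
ft_force: [-0.5, 0.0, -1.0]
grip_width: 0.152
```

Emit:
play_rows:
  motion:
    - [1,0,0,0.2,0]
    - [1,0,0,0.15,0]

```text
time: 15.08
position: [0.4737, 0.1929, 0.0789]
tool_rot: [-1.765, -2.599, 0.0]
ft_force: [0.1, -0.3, -0.1]
grip_width: 0.154
```

Emit:
play_rows:
  motion:
    - [1,0,0,0.15,0]
    - [1,0,0,0.1,0]

```text
time: 15.32
position: [0.4738, 0.193, 0.0765]
tool_rot: [1.765, 2.599, 0.0]
ft_force: [0.0, -0.6, -0.7]
grip_width: 0.15
```

Emit:
play_rows:
  motion:
    - [1,0,0,0.1,0]
    - [1,0,0,0.1,0]
    - [1,0,0,0,0]

```text
time: 15.7
position: [0.4737, 0.193, 0.0745]
tool_rot: [-1.764, -2.599, -0.0]
ft_force: [-0.6, 0.8, -0.8]
grip_width: 0.149
```

Emit:
play_rows:
  motion:
    - [1,0,0,0.1,0]
    - [1,0,0,0.1,0]
    - [1,0,0,0,0]

```text
time: 16.08
position: [0.4737, 0.1929, 0.0725]
tool_rot: [-1.764, -2.599, 0.0]
ft_force: [0.3, -0.2, -1.1]
grip_width: 0.151
```

Emit:
play_rows:
  motion:
    - [1,0,0,0.08,0]
    - [1,0,0,0,0]

```text
time: 16.32
position: [0.4738, 0.193, 0.0717]
tool_rot: [1.764, 2.599, 0.0]
ft_force: [-0.7, -0.7, -0.0]
grip_width: 0.147
```

Emit:
play_rows:
  motion:
    - [1,0,0,0.08,0]
    - [1,0,0,0,0]

```text
time: 16.58
position: [0.474, 0.1931, 0.0713]
tool_rot: [1.764, 2.599, 0.001]
ft_force: [-0.6, -0.6, 1.5]
grip_width: 0.149
```

Emit:
play_rows:
  motion:
    - [1,0,0,0.08,0]
    - [1,0,0,0,0]

```text
time: 16.82
position: [0.4742, 0.1932, 0.0711]
tool_rot: [1.764, 2.599, 0.002]
ft_force: [-2.2, -0.7, 5.9]
grip_width: 0.152
```

```bash
python3 - <<'E'
from h import *
s=st()
im,K,P=img('scene','s11')
c=cv2.resize(im[130:180,190:240],None,fx=11,fy=11,interpolation=cv2.INTER_CUBIC)
cv2.imwrite('pics/s11c.png',c[:,:,::-1])
E
```

```text
{'time': 16.825, 'joint_positions': [-0.717, 0.1353, 0.2987, 1.9567, -0.046, 1.0549, -0.0202], 'position': [0.4742, 0.1932, 0.0711], 'tool_rot': [1.7643, 2.599, 0.0016], 'ft_force': [-2.1768, -0.7168, 5.8726], 'torque': [-0.2446, 0.4128, -0.012], 'grip_width': 0.1515}
```

View pics/s11c.png

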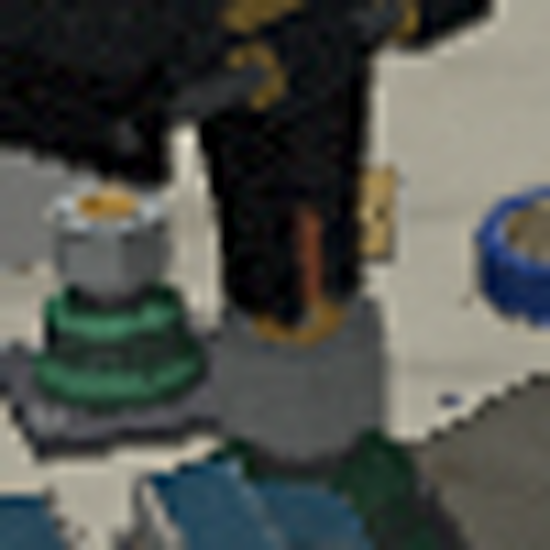

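Emit:
play_rows:
  motion:
    - [0.3,0,0,-0.05,0]
    - [0.1,0,0,0,0]
    - [0.1,0,0,0,0]
    - [0.1,0,0,0,0]
    - [0.1,0,0,0,0]
    - [0.1,0,0,0,0]
    - [0.1,0,0,0,0]
    - [0.1,0,0,0,0]

```text
time: 17.88
position: [0.4738, 0.193, 0.0707]
tool_rot: [1.765, 2.599, 0.0]
ft_force: [0.0, -0.4, 0.1]
grip_width: 0.886
```

```bash
python3 - <<'E'
from h import *
s=st()
im,K,P=img('wrist','w12')
print(proj(K,P,[.474,.191,.116]),proj(K,P,[.474,.191,.088]))
c=cv2.resize(im[160:320,140:380],None,fx=3.3,fy=3.3,interpolation=cv2.INTER_CUBIC)
cv2.imwrite('pics/w12c.png',np.clip(c.astype(float)*1.6,0,255).astype(np.uint8)[:,:,::-1])
im,K,P=img('scene','s12')
c=cv2.resize(im[130:180,190:240],None,fx=11,fy=11,interpolation=cv2.INTER_CUBIC)
cv2.imwrite('pics/s12c.png',c[:,:,::-1])
for z in(.094,.116):print(((proj(K,P,[.474,.191,z])-[190,130])*11).round())
E
```

```text
{'time': 17.875, 'joint_positions': [-0.717, 0.1356, 0.2987, 1.9574, -0.0458, 1.0549, -0.0204], 'position': [0.4738, 0.193, 0.0707], 'tool_rot': [1.7646, 2.5991, 0.0002], 'ft_force': [0.0128, -0.4474, 0.0976], 'torque': [-0.1036, 0.0341, -0.0694], 'grip_width': 0.8864}
[256.99868954 265.8268934 ] [257.23984528 241.80378616]
[293. 295.]
[288. 218.]
```

View pics/w12c.png

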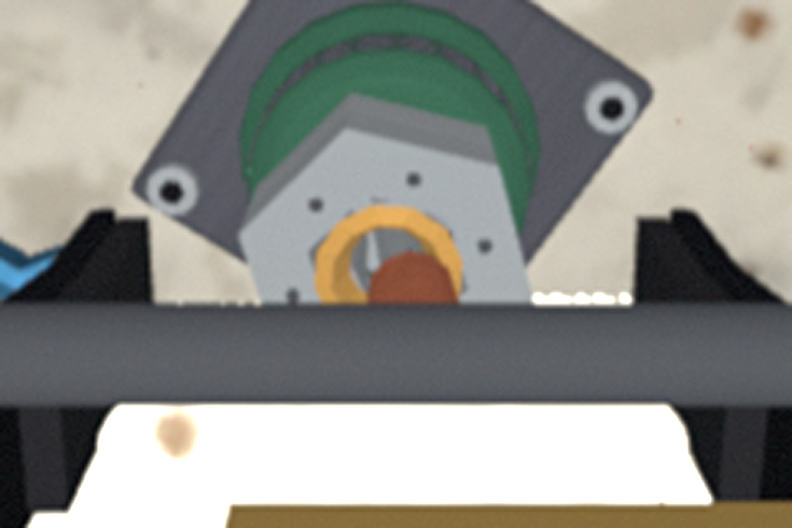

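View pics/s12c.png

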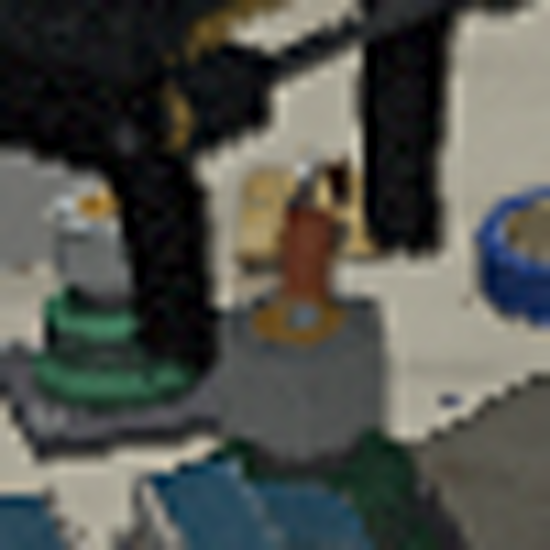

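```bash
python3 - <<'E'
from plan import *
im,K,P=load('top0')
for u,v,z in((213,217,.04),(202,224,.06),(203,226,.01),(200,240,.05),(234,230,.01)):print(u,v,z,ray(K,P,u,v,z).round(3))
plan((.4742,.191,.037),-.27,5,jaw=.1)
E
```

```text
213 217 0.04 [0.44  0.099 0.04 ]
202 224 0.06 [0.422 0.124 0.06 ]
203 226 0.01 [0.42  0.127 0.01 ]
200 240 0.05 [0.384 0.13  0.05 ]
234 230 0.01 [0.409 0.049 0.01 ]
[[0.1, -0.04, -0.01, 0.67, -0.054], [0.1, -0.04, -0.01, 0.67, -0.054], [0.1, -0.04, -0.01, 0.68, -0.054], [0.1, -0.04, -0.01, 0.67, -0.054], [0.1, -0.03, -0.01, 0.68, -0.054]]
end [0.4742 0.1911 0.037 ]
```

Emit:
play_rows:
  motion:
    - [0.2,-0.1,-0.02,0,-0.09]
    - [0.3,-0.09,-0.03,0,-0.09]
    - [0.3,0,0,0,-0.09]
    - [0.3,0,0,0,0]
    - [0.3,0,0,0,0]

```text
time: 18.6
position: [0.4741, 0.191, 0.0707]
tool_rot: [1.401, 2.812, 0.0]
ft_force: [-0.3, -0.4, -0.3]
grip_width: 0.704
```

```bash
python3 - <<'E'
from plan import *
s=st();M=R.from_rotvec(s['tool_rot']).as_matrix();print('yaw y',np.degrees(np.arctan2(M[1,1],M[0,1])))
im,K,P=img('wrist','w13')
c=cv2.resize(im[150:310,140:380],None,fx=3.3,fy=3.3,interpolation=cv2.INTER_CUBIC)
cv2.imwrite('pics/w13c.png',np.clip(c.astype(float)*1.6,0,255).astype(np.uint8)[:,:,::-1])
plan((.4742,.191,.037),0,3,jaw=.3)
E
```

```text
{'time': 18.6, 'joint_positions': [-0.6967, 0.1345, 0.2807, 1.9578, -0.0427, 1.0549, 0.2491], 'position': [0.4741, 0.191, 0.0707], 'tool_rot': [1.4008, 2.812, 0.0001], 'ft_force': [-0.2623, -0.4282, -0.3394], 'torque': [-0.0665, -0.035, 0.0104], 'grip_width': 0.7035}
yaw y 37.04058318243375
[[0.3, -0.0, 0.0, 1.12, 0.0], [0.3, -0.0, 0.0, 1.13, 0.0], [0.3, -0.01, 0.0, 1.12, 0.0]]
end [0.4742 0.191  0.037 ]
```

View pics/w13c.png

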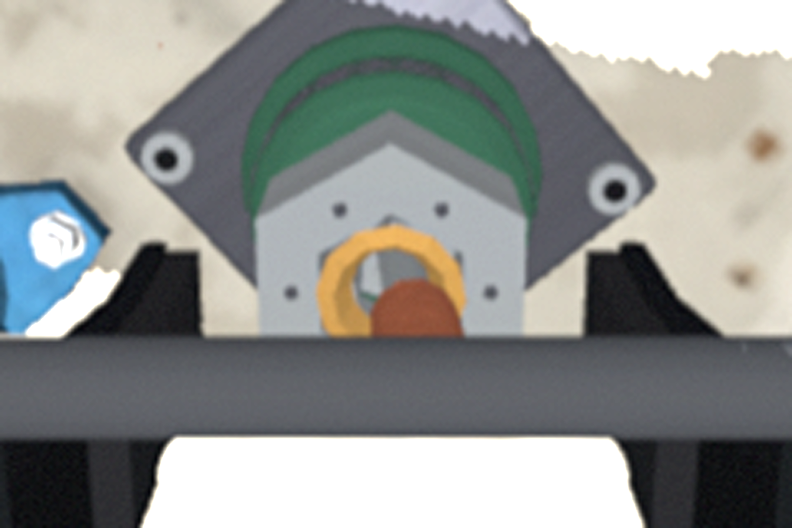

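Emit:
play_rows:
  motion:
    - [0.3,0,0,0.9,0]
    - [0.3,0,0,0.9,0]
    - [0.3,0,0,0.8,0]
    - [0.3,0,0,0.5,0]
    - [0.3,0,0,0.25,0]
    - [0.3,0,0,0,0]

```text
time: 19.4
position: [0.4741, 0.191, 0.0371]
tool_rot: [-1.399, -2.813, 0.0]
ft_force: [0.5, -0.3, -0.7]
grip_width: 0.702
```

```bash
python3 - <<'E'
from plan import *
s=st()
im,K,P=img('scene','s14')
c=cv2.resize(im[110:190,160:260],None,fx=7,fy=7,interpolation=cv2.INTER_CUBIC)
cv2.imwrite('pics/s14c.png',c[:,:,::-1])
E
```

```text
{'time': 19.4, 'joint_positions': [-0.6916, 0.1771, 0.2788, 1.987, -0.0582, 0.985, 0.2632], 'position': [0.4741, 0.191, 0.0371], 'tool_rot': [-1.3986, -2.8131, 0.0], 'ft_force': [0.4628, -0.2782, -0.7226], 'torque': [-0.0226, 0.0137, -0.0501], 'grip_width': 0.7016}
```

View pics/s14c.png

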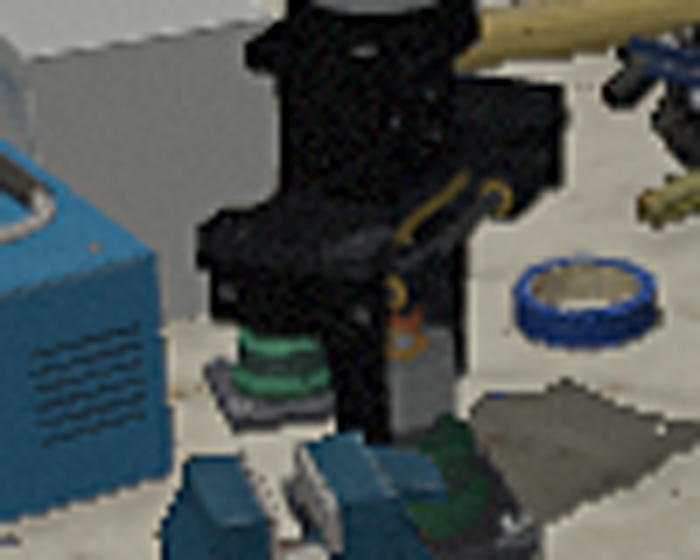

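Emit:
play_rows:
  motion:
    - [0.6,0,0,0,0]
    - [1,0,0,0,0]
    - [1,0,0,0,0]
    - [1,0,0,0,0]
    - [1,0,0,0,0]
    - [1,0,0,0,0]
  force: 50

```text
time: 20.2
position: [0.4741, 0.191, 0.0374]
tool_rot: [-1.399, -2.813, -0.0]
ft_force: [-1.6, -1.6, 4.1]
grip_width: 0.502
```

```bash
cat > tq.py <<'E'
from h import *
s=ctrl.get_state();M=R.from_rotvec(s['tool_rot']).as_matrix()
print('t',round(s['time'],3),'yaw',round(np.arctan2(M[1,1],M[0,1]),4),'tz',round(s['torque'][2],4),'T',np.round(s['torque'],3),'F',np.round(s['ft_force'],1),'p',np.round(s['position'],4),'w',round(s['grip_width'],3),'jt7',np.round(s['joint_torque'],2)[-1],'q7',round(s['joint_positions'][6],3))
E
python3 tq.py
```

```text
t 20.2 yaw 0.648 tz -0.0181 T [-0.24   0.244 -0.018] F [-1.6 -1.6  4.1] p [0.4741 0.191  0.0374] w 0.502 jt7 -0.01 q7 0.263
```

Emit:
play_rows:
  motion:
    - [1,0,0,0,0.03]
    - [1,0,0,0,0.03]

```text
time: 20.45
position: [0.4741, 0.191, 0.0374]
tool_rot: [1.484, 2.769, -0.0]
ft_force: [-1.4, -1.1, 4.9]
grip_width: 0.503
```

```bash
python3 tq.py
```

```text
t 20.45 yaw 0.5867 tz 0.4646 T [-0.424  0.469  0.465] F [-1.4 -1.1  4.9] p [0.4741 0.191  0.0374] w 0.503 jt7 -0.17 q7 0.203
```

Emit:
play_rows:
  motion:
    - [1,0,0,0,0.03]
    - [1,0,0,0,0.03]

```text
time: 20.7
position: [0.4741, 0.191, 0.0373]
tool_rot: [1.567, 2.723, -0.0]
ft_force: [-2.6, -1.7, 5.3]
grip_width: 0.502
```

```bash
python3 tq.py
```

```text
t 20.7 yaw 0.5265 tz 0.4158 T [-0.381  0.474  0.416] F [-2.6 -1.7  5.3] p [0.4741 0.191  0.0373] w 0.502 jt7 -0.18 q7 0.144
```

Emit:
play_rows:
  motion:
    - [1,0,0,0,0.03]
    - [1,0,0,0,0.03]

```text
time: 20.95
position: [0.4741, 0.191, 0.0373]
tool_rot: [1.648, 2.675, -0.0]
ft_force: [-2.7, -2.2, 5.7]
grip_width: 0.5
```

```bash
python3 tq.py
```

```text
t 20.95 yaw 0.4665 tz 0.4114 T [-0.39   0.522  0.411] F [-2.7 -2.2  5.7] p [0.4741 0.191  0.0373] w 0.5 jt7 -0.18 q7 0.085
```

Emit:
play_rows:
  motion:
    - [1,0,0,0,0.03]
    - [1,0,0,0,0.03]

```text
time: 21.2
position: [0.4741, 0.191, 0.0374]
tool_rot: [1.727, 2.624, -0.0]
ft_force: [-3.0, -2.1, 5.1]
grip_width: 0.501
```

```bash
python3 tq.py
```

```text
t 21.2 yaw 0.4065 tz 0.4622 T [-0.401  0.465  0.462] F [-3.  -2.1  5.1] p [0.4741 0.191  0.0374] w 0.501 jt7 -0.18 q7 0.026
```

Emit:
play_rows:
  motion:
    - [1,0,0,0,0.03]
    - [1,0,0,0,0.03]

```text
time: 21.45
position: [0.4741, 0.191, 0.0373]
tool_rot: [1.805, 2.571, -0.0]
ft_force: [-2.1, -1.2, 5.0]
grip_width: 0.502
```

```bash
python3 tq.py
```

```text
t 21.45 yaw 0.3465 tz 0.4332 T [-0.397  0.395  0.433] F [-2.1 -1.2  5. ] p [0.4741 0.191  0.0373] w 0.502 jt7 -0.18 q7 -0.033
```

Emit:
play_rows:
  motion:
    - [1,0,0,0,0.03]
    - [1,0,0,0,0.03]

```text
time: 21.7
position: [0.4741, 0.1909, 0.0373]
tool_rot: [1.881, 2.516, -0.0]
ft_force: [-3.4, -1.9, 5.0]
grip_width: 0.501
```

```bash
python3 tq.py
```

```text
t 21.7 yaw 0.2865 tz 0.3681 T [-0.428  0.464  0.368] F [-3.4 -1.9  5. ] p [0.4741 0.1909 0.0373] w 0.501 jt7 -0.18 q7 -0.092
```

Emit:
play_rows:
  motion:
    - [1,0,0,0,0.03]
    - [1,0,0,0,0.03]

```text
time: 21.95
position: [0.4741, 0.1909, 0.0373]
tool_rot: [1.956, 2.458, -0.0]
ft_force: [-2.3, -1.5, 5.8]
grip_width: 0.501
```

```bash
python3 tq.py
```

```text
t 21.95 yaw 0.2265 tz 0.4077 T [-0.456  0.501  0.408] F [-2.3 -1.5  5.8] p [0.4741 0.1909 0.0373] w 0.501 jt7 -0.18 q7 -0.151
```

```bash
sed -i "s/np.round(s\['joint_torque'\],2)\[-1\]/np.round(s['joint_torque'],3)/" tq.py; python3 tq.py
```

```text
t 21.95 yaw 0.2265 tz 0.4077 T [-0.456  0.501  0.408] F [-2.3 -1.5  5.8] p [0.4741 0.1909 0.0373] w 0.501 jt7 [  0.223 -32.567   1.726 -25.935  -0.488  -0.885  -0.18 ] q7 -0.151
```

Emit:
play_rows:
  motion:
    - [1,0,0,0,0.03]
    - [1,0,0,0,0.03]

```text
time: 22.2
position: [0.4741, 0.1909, 0.0373]
tool_rot: [2.029, 2.398, -0.0]
ft_force: [-2.8, -0.7, 5.2]
grip_width: 0.501
```

```bash
python3 tq.py
```

```text
t 22.2 yaw 0.1666 tz 0.4158 T [-0.4    0.435  0.416] F [-2.8 -0.7  5.2] p [0.4741 0.1909 0.0373] w 0.501 jt7 [  0.223 -32.515   1.754 -25.94   -0.494  -0.896  -0.181] q7 -0.21
```

Emit:
play_rows:
  motion:
    - [1,0,0,0,0.03]
    - [1,0,0,0,0.03]

```text
time: 22.45
position: [0.4741, 0.191, 0.0374]
tool_rot: [2.1, 2.336, -0.0]
ft_force: [-2.3, -1.9, 4.4]
grip_width: 0.499
```

```bash
python3 tq.py
```

```text
t 22.45 yaw 0.1066 tz 0.4192 T [-0.465  0.544  0.419] F [-2.3 -1.9  4.4] p [0.4741 0.191  0.0374] w 0.499 jt7 [  0.225 -32.462   1.783 -25.945  -0.5    -0.908  -0.183] q7 -0.269
```

Emit:
play_rows:
  motion:
    - [1,0,0,0,0.03]
    - [1,0,0,0,0.03]

```text
time: 22.7
position: [0.4741, 0.1909, 0.0373]
tool_rot: [2.169, 2.272, -0.0]
ft_force: [-2.5, -1.3, 6.4]
grip_width: 0.5
```

```bash
python3 tq.py
```

```text
t 22.7 yaw 0.0465 tz 0.3987 T [-0.433  0.49   0.399] F [-2.5 -1.3  6.4] p [0.4741 0.1909 0.0373] w 0.5 jt7 [  0.226 -32.408   1.81  -25.95   -0.505  -0.919  -0.182] q7 -0.327
```

Emit:
play_rows:
  motion:
    - [1,0,0,0,0.03]
    - [1,0,0,0,0.03]

```text
time: 22.95
position: [0.4741, 0.1909, 0.0374]
tool_rot: [2.236, 2.206, -0.0]
ft_force: [-2.2, -3.0, 6.0]
grip_width: 0.501
```

```bash
python3 tq.py
```

```text
t 22.95 yaw -0.0135 tz 0.4427 T [-0.435  0.526  0.443] F [-2.2 -3.   6. ] p [0.4741 0.1909 0.0374] w 0.501 jt7 [  0.228 -32.353   1.84  -25.955  -0.51   -0.93   -0.182] q7 -0.386
```

Emit:
play_rows:
  motion:
    - [1,0,0,0,0.03]
    - [1,0,0,0,0.03]

```text
time: 23.2
position: [0.4741, 0.1909, 0.0374]
tool_rot: [2.301, 2.138, -0.0]
ft_force: [-2.1, -1.2, 4.8]
grip_width: 0.506
```

```bash
python3 tq.py
```

```text
t 23.2 yaw -0.0735 tz 0.4555 T [-0.463  0.468  0.455] F [-2.1 -1.2  4.8] p [0.4741 0.1909 0.0374] w 0.506 jt7 [  0.23  -32.298   1.87  -25.96   -0.516  -0.942  -0.183] q7 -0.445
```

Emit:
play_rows:
  motion:
    - [1,0,0,0,0.03]
    - [1,0,0,0,0.03]

```text
time: 23.45
position: [0.4741, 0.1909, 0.0373]
tool_rot: [2.364, 2.068, -0.0]
ft_force: [-2.1, -0.7, 5.0]
grip_width: 0.503
```

```bash
python3 tq.py
```

```text
t 23.45 yaw -0.1333 tz 0.4242 T [-0.446  0.511  0.424] F [-2.1 -0.7  5. ] p [0.4741 0.1909 0.0373] w 0.503 jt7 [  0.247 -32.241   1.913 -25.963  -0.531  -0.954  -0.201] q7 -0.504
```

Emit:
play_rows:
  motion:
    - [1,0,0,0,0.03]
    - [1,0,0,0,0.03]

```text
time: 23.7
position: [0.474, 0.1909, 0.0374]
tool_rot: [2.425, 1.997, -0.0]
ft_force: [-2.7, -0.8, 5.7]
grip_width: 0.498
```

```bash
python3 tq.py
```

```text
t 23.7 yaw -0.1933 tz 0.417 T [-0.489  0.532  0.417] F [-2.7 -0.8  5.7] p [0.474  0.1909 0.0374] w 0.498 jt7 [  0.265 -32.184   1.959 -25.966  -0.549  -0.966  -0.221] q7 -0.563
```

Emit:
play_rows:
  motion:
    - [1,0,0,0,0.03]
    - [1,0,0,0,0.03]

```text
time: 23.95
position: [0.4741, 0.1909, 0.0374]
tool_rot: [2.484, 1.923, -0.0]
ft_force: [-2.6, -1.3, 5.8]
grip_width: 0.504
```

```bash
python3 tq.py
```

```text
t 23.95 yaw -0.2533 tz 0.4094 T [-0.491  0.557  0.409] F [-2.6 -1.3  5.8] p [0.4741 0.1909 0.0374] w 0.504 jt7 [  0.284 -32.127   2.005 -25.97   -0.566  -0.978  -0.242] q7 -0.622
```

Emit:
play_rows:
  motion:
    - [1,0,0,0,0.03]
    - [1,0,0,0,0.03]

```text
time: 24.2
position: [0.474, 0.1909, 0.0373]
tool_rot: [2.54, 1.848, -0.001]
ft_force: [-1.9, -2.0, 5.9]
grip_width: 0.5
```

```bash
python3 tq.py
```

```text
t 24.2 yaw -0.3132 tz 0.4771 T [-0.47   0.565  0.477] F [-1.9 -2.   5.9] p [0.474  0.1909 0.0373] w 0.5 jt7 [  0.303 -32.068   2.052 -25.972  -0.584  -0.991  -0.264] q7 -0.68
```

Emit:
play_rows:
  motion:
    - [1,0,0,0,0.03]
    - [1,0,0,0,0.03]

```text
time: 24.45
position: [0.474, 0.1909, 0.0373]
tool_rot: [2.595, 1.771, -0.001]
ft_force: [-2.7, -2.4, 6.2]
grip_width: 0.501
```

```bash
python3 tq.py
```

```text
t 24.45 yaw -0.3731 tz 0.5546 T [-0.484  0.506  0.555] F [-2.7 -2.4  6.2] p [0.474  0.1909 0.0373] w 0.501 jt7 [  0.323 -32.009   2.1   -25.974  -0.602  -1.003  -0.285] q7 -0.739
```

Emit:
play_rows:
  motion:
    - [1,0,0,0,0.03]
    - [1,0,0,0,0.03]

```text
time: 24.7
position: [0.474, 0.191, 0.0374]
tool_rot: [2.646, 1.692, -0.0]
ft_force: [-2.9, -1.6, 6.4]
grip_width: 0.5
```

```bash
python3 tq.py
```

```text
t 24.7 yaw -0.4329 tz 0.548 T [-0.513  0.566  0.548] F [-2.9 -1.6  6.4] p [0.474  0.191  0.0374] w 0.5 jt7 [  0.344 -31.949   2.149 -25.976  -0.619  -1.016  -0.308] q7 -0.798
```

Emit:
play_rows:
  motion:
    - [1,0,0,0,0.03]
    - [1,0,0,0,0.03]

```text
time: 24.95
position: [0.474, 0.1909, 0.0374]
tool_rot: [2.696, 1.612, -0.001]
ft_force: [-1.7, -1.8, 5.7]
grip_width: 0.499
```

```bash
python3 tq.py
```

```text
t 24.95 yaw -0.4929 tz 0.6101 T [-0.491  0.562  0.61 ] F [-1.7 -1.8  5.7] p [0.474  0.1909 0.0374] w 0.499 jt7 [  0.365 -31.888   2.198 -25.978  -0.636  -1.029  -0.33 ] q7 -0.857
```

Emit:
play_rows:
  motion:
    - [1,0,0,0,0.03]
    - [1,0,0,0,0.03]

```text
time: 25.2
position: [0.474, 0.1909, 0.0373]
tool_rot: [2.743, 1.531, -0.001]
ft_force: [-2.1, -1.0, 4.8]
grip_width: 0.5
```

```bash
python3 tq.py
```

```text
t 25.2 yaw -0.5528 tz 0.5459 T [-0.497  0.618  0.546] F [-2.1 -1.   4.8] p [0.474  0.1909 0.0373] w 0.5 jt7 [  0.387 -31.826   2.249 -25.979  -0.654  -1.041  -0.353] q7 -0.915
```

Emit:
play_rows:
  motion:
    - [1,0,0,0,0.03]
    - [1,0,0,0,0.03]

```text
time: 25.45
position: [0.474, 0.1909, 0.0373]
tool_rot: [2.788, 1.448, -0.001]
ft_force: [-3.1, -2.0, 6.4]
grip_width: 0.498
```

```bash
python3 tq.py
```

```text
t 25.45 yaw -0.6127 tz 0.6618 T [-0.599  0.586  0.662] F [-3.1 -2.   6.4] p [0.474  0.1909 0.0373] w 0.498 jt7 [  0.408 -31.763   2.298 -25.98   -0.67   -1.054  -0.375] q7 -0.974
```

Emit:
play_rows:
  motion:
    - [1,0,0,0,0.03]

```text
time: 25.58
position: [0.474, 0.1909, 0.0374]
tool_rot: [2.809, 1.406, -0.001]
ft_force: [-2.0, -2.0, 5.2]
grip_width: 0.501
```

```bash
python3 tq.py
```

```text
t 25.575 yaw -0.6426 tz 0.6244 T [-0.576  0.606  0.624] F [-2.  -2.   5.2] p [0.474  0.1909 0.0374] w 0.501 jt7 [  0.42  -31.731   2.325 -25.98   -0.678  -1.06   -0.387] q7 -1.003
```

Emit:
play_rows:
  motion:
    - [1,0,0,0,0.03]

```text
time: 25.7
position: [0.474, 0.1909, 0.0373]
tool_rot: [2.83, 1.364, -0.001]
ft_force: [-3.3, -1.1, 6.1]
grip_width: 0.499
```

```bash
python3 tq.py
```

```text
t 25.7 yaw -0.6726 tz 0.6037 T [-0.61   0.596  0.604] F [-3.3 -1.1  6.1] p [0.474  0.1909 0.0373] w 0.499 jt7 [  0.431 -31.7     2.35  -25.98   -0.687  -1.067  -0.399] q7 -1.033
```

Emit:
play_rows:
  motion:
    - [1,0,0,0,0.03]

```text
time: 25.82
position: [0.474, 0.1909, 0.0373]
tool_rot: [2.85, 1.321, -0.001]
ft_force: [-1.8, -0.4, 6.4]
grip_width: 0.504
```

```bash
python3 tq.py; python3 - <<'E'
import numpy as np
yf=np.array([.465,.416,.411,.462,.433,.368,.408,.416,.419,.399,.443,.4555]);
x=np.array([.1333,.1933,.2533,.3132,.3731,.4329,.4929,.5528,.6127,.6426,.6726])-.078
t=np.array([.424,.417,.409,.477,.5546,.548,.610,.546,.662,.624,.604])-yf.mean()
j=np.array([.201,.221,.242,.264,.285,.308,.330,.353,.375,.387,.399])-.182
print(yf.mean(),(x@t)/(x@x),(x@j)/(x@x),(j@t)/(j@j))
E
```

```text
t 25.825 yaw -0.7026 tz 0.6531 T [-0.553  0.609  0.653] F [-1.8 -0.4  6.4] p [0.474  0.1909 0.0373] w 0.504 jt7 [  0.442 -31.667   2.376 -25.98   -0.695  -1.073  -0.41 ] q7 -1.062
0.424625 0.3419587362886993 0.3596298536611787 0.9518125662005839
```

Emit:
play_rows:
  motion:
    - [0.25,0,0,0,0]
    - [0.25,0,0,0,0]
    - [0.25,0,0,0,0]
    - [0.25,0,0,0,0]
    - [0.25,0,0,0,0]
    - [0.25,0,0,0,0]

```text
time: 26.58
position: [0.4741, 0.1911, 0.0372]
tool_rot: [-2.85, -1.322, -0.0]
ft_force: [-0.3, -0.1, -0.4]
grip_width: 0.749
```

```bash
python3 tq.py
```

```text
t 26.575 yaw -0.702 tz 0.0133 T [-0.086  0.082  0.013] F [-0.3 -0.1 -0.4] p [0.4741 0.1911 0.0372] w 0.749 jt7 [ 1.0000e-03 -3.3789e+01  2.2820e+00 -2.6574e+01 -4.7000e-02 -4.9000e-02
 -1.0000e-03] q7 -1.061
```

Emit:
play_rows:
  motion:
    - [0.25,0,0,-1,0]
    - [0.25,0,0,-2,0]
    - [0.25,0,0,-3,0]
    - [0.25,0,0,-4,0]
    - [0.25,0,0,-4,0]
    - [0.25,0,0,-3,0]
    - [0.25,0,0,-2,0]
    - [0.25,0,0,0,0]

```text
time: 27.58
position: [0.4752, 0.1914, 0.2294]
tool_rot: [-2.849, -1.322, -0.007]
ft_force: [-0.3, 0.4, 0.6]
grip_width: 0.749
```

```bash
python3 tq.py; python3 - <<'E'
from h import *
im,K,P=img('wrist','w20')
c=cv2.resize(im[100:260,180:340],None,fx=3.6,fy=3.6,interpolation=cv2.INTER_CUBIC)
cv2.imwrite('pics/w20c.png',np.clip(c.astype(float)*1.6,0,255).astype(np.uint8)[:,:,::-1])
im,K,P=img('scene','s20')
c=cv2.resize(im[125:185,185:245],None,fx=9.5,fy=9.5,interpolation=cv2.INTER_CUBIC)
cv2.imwrite('pics/s20c.png',c[:,:,::-1])
for z in(.094,.116):print(((proj(K,P,[.474,.191,z])-[185,125])*9.5).round())
for a in(0,):
    X=np.array([.474,.191,.094])-np.array([.517,.856,0])*.007;print(((proj(K,P,X)-[185,125])*9.5).round())
    X=np.array([.474,.191,.116])+np.array([.517,.856,0])*.007;print(((proj(K,P,X)-[185,125])*9.5).round())
E
```

```text
t 27.575 yaw -0.7021 tz -0.0268 T [-0.087  0.115 -0.027] F [-0.3  0.4  0.6] p [0.4752 0.1914 0.2294] w 0.749 jt7 [-5.0000e-02 -2.9204e+01 -4.3000e-02 -3.2283e+01 -5.3000e-02  7.0000e-02
 -1.4000e-02] q7 -1.134
[300. 302.]
[296. 236.]
[298. 312.]
[298. 226.]
```

View pics/w20c.png

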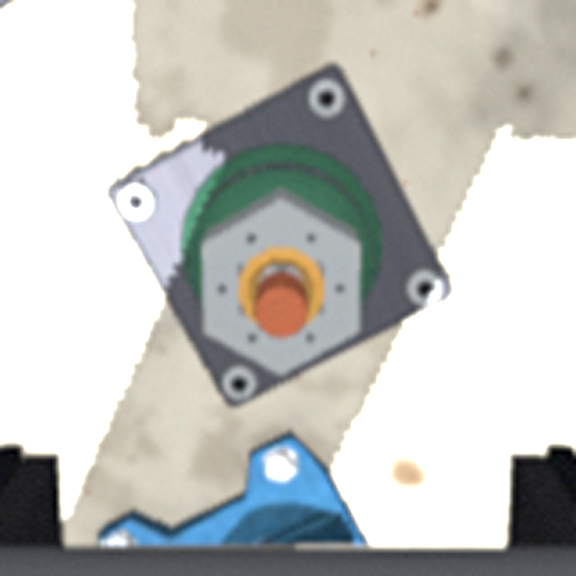

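View pics/s20c.png

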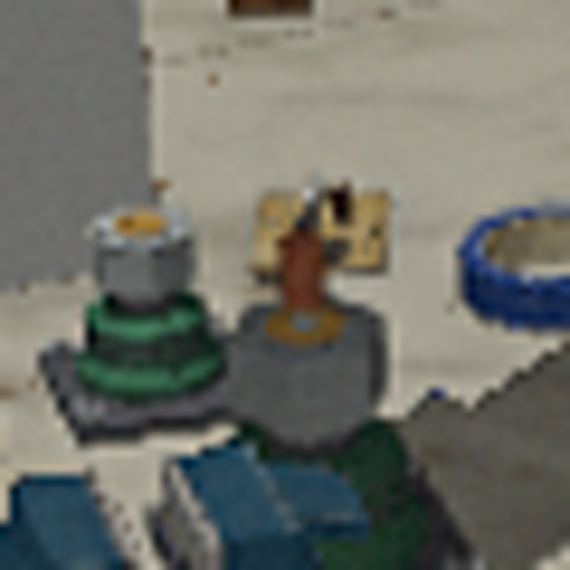

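```bash
python3 - <<'E'
from h import *
im,K,P=img('scene','s21');c=cv2.resize(im[180:260,270:350],None,fx=7,fy=7,interpolation=cv2.INTER_CUBIC);cv2.imwrite('pics/s21c.png',c[:,:,::-1])
ticket.close_job();st()
E
```

```text
the job is handed in; nothing more can be done
the job is handed in; nothing more can be done
```

View pics/s21c.png

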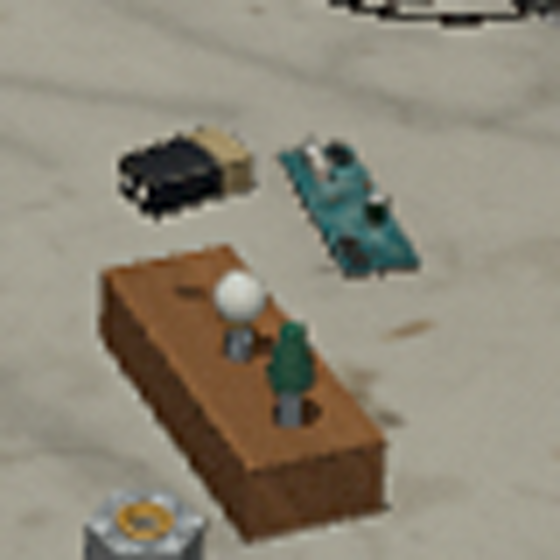

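The red stone is standing in the collet of the largest spindle, fully home, with the nut tightened. I handed the job in at about 27.6 s of the 61 s allowed. No verdict was reported.

- **Grasp:** The first attempt closed on nothing and left the stone untouched. In the pictures the fingertips stood about 30 mm further back than the interface text says, so I lowered the tool and the second attempt held.
- **Seating:** The shank met the seat gently, with a final reading of about 6 N. In the last view the head spans crop rows 228–313, against 226–312 expected for fully home, and the stone stands upright.
- **Tightening:** I turned the nut clockwise about 1.35 rad in one grip. The jaws met the shank after about 0.73 rad. Every figure for the rise over free running falls inside the 0.20–0.28 N m window, but they do not agree exactly:

| Reading | Rise over free running (N m) |
|---|---|
| Joint 7 torque | 0.228 |
| Wrist torque, fitted (noisy, about ±0.03) | about 0.22 |
| Turn angle × the stated 0.4 N m a rad | about 0.25 |

- **The rest:** The gripper is open and well clear, and the wrist force reads about zero. The white and green stones stand in the rack and the battery is where it started.

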